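# Put the mould set back on its holders

### The job

Put the finished mould parts away on their holders: lower the plate with the window over the four pillars of the base and then the solid plate on top of it, both fully down. Stand each of the three copper electrodes, foot down, in the wooden nest block whose recess has the shape of its foot. Set the parts down rather than dropping them, and leave everything released and at rest.

Things in the scene. Friction and masses are not known exactly. Their poses are not given: they have to be found in the camera images.
- base: Fixed dark steel base block, 124 (x) x 84 (y) x 20 mm high, with four upright pillars at x = +-38, y = +-17 mm. Pillars are 10 mm in diameter, rise 50 mm above the block's top (70 mm above the bench), and taper over their last 12 mm to 4 mm diameter. Origin: centre of the underside, on the bench; z up. Half a turn about z makes no difference.
- nest_round: Fixed light wooden block, 84 (x) x 64 (y) x 18 mm high, with a round recess, 46 mm in diameter, in the middle of its top, 10 mm deep (recess floor 8 mm above the bench). Origin: centre of the underside; z up.
- nest_square: Fixed light wooden block, 84 (x) x 64 (y) x 18 mm high, with a square recess, 44 x 44 mm with sides along x and y, in the middle of its top, 10 mm deep (recess floor 8 mm above the bench). Origin: centre of the underside; z up.
- nest_oblong: Fixed light wooden block, 84 (x) x 64 (y) x 18 mm high, with an oblong recess, 70 (along x) x 34 mm (along y), in the middle of its top, 10 mm deep (recess floor 8 mm above the bench). Origin: centre of the underside; z up.
- frame_plate: Loose aluminium plate, 104 (x) x 60 (y) x 16 mm thick, about 0.24 kg, with four through holes of 16 mm diameter at x = +-38, y = +-17 mm and an open rectangular window, 48 (x) x 34 (y) mm, in the middle. Lies flat on the bench; it can be gripped across its 60 mm width (along y). Origin: centre of the underside; z up.
- cover_plate: Loose aluminium plate without a window, 104 (x) x 60 (y) x 16 mm thick, about 0.30 kg, with four through holes of 16 mm diameter at x = +-38, y = +-17 mm and a low round boss, 32 mm in diameter and 5 mm high, in the middle of its top. Lies flat, boss up; it can be gripped across its 60 mm width (along y). Origin: centre of the underside; z up.
- round_electrode: Loose copper electrode standing upright, 50 mm high, about 0.25 kg: a round foot, 36 mm in diameter and 14 mm high, and above it a round stem 22 mm in diameter, to be gripped. Origin: centre of the underside of the foot; z up.
- square_electrode: Loose copper electrode standing upright, 50 mm high, about 0.29 kg: a square foot, 34 x 34 mm and 14 mm high, and above it a square stem, 22 x 22 mm, to be gripped; sides along x and y. Origin: centre of the underside of the foot; z up.
- oblong_electrode: Loose copper electrode standing upright, 50 mm high, about 0.34 kg: an oblong foot, 60 (x) x 24 (y) mm and 14 mm high, and above it a flat blade, 40 (x) x 14 (y) mm, to be gripped across its thickness (along y). Origin: centre of the underside of the foot; z up.
Not all that is in view belongs to the job. What is shaped like the oblong_electrode but turquoise is not meant. What is shaped like the round_electrode but blue is not meant.

How it is judged:
By the outcome, as a careful person would: the job done as asked, in the order asked, and still so for the second after the job is handed in, with the robot touching nothing.
It also fails if it takes over 134 s, if anything falls off the work surface, if the arm or the gripper's body presses on something with over 40 N, if the wrist force passes 120 N, or if a joint passes its speed limit or range.

### The arm

A 6-joint arm with a two-finger parallel gripper is mounted at the origin on the work surface. World frame = base frame: x ahead of the robot, y to its left, z up, the work surface at z = 0. Lengths are in m, angles in degrees, forces in N, time in s.
With the tool pointing down it reaches from about 0.35 to 0.875 m from the base axis. Payload 4.2 kg.
Tool frame: the origin (TCP) lies on the centre line of the jaws, within the pads' length; the fingertips stand 17 mm ahead of it and the grasp point (between the pads) lies 2 mm behind it; z points along the fingers, y is the direction in which the jaws open and shut (so a half turn about z gives the same grasp; the last joint's range is limited). The gripper opens to 87 mm and grips with 3 to 60 N. Pads are 19 mm wide; open, the fingers measure 117 mm over their backs; the gripper's body (75 mm by 190 mm) begins 51 mm behind the grasp point.
Start: joints at [84.947, 22.042, 0.453, 0, -68.411, -14.817], TCP at [0.212, 0.588, 0.22] pointing down, gripper open.
Joint ranges: [-179.83, 179.83], [-69.29, 118.12], [-61.27, 80.66], [-181.25, 117.63], [-171.15, -9.14], [-177.46, 177.46]. Speed limits (degrees/s): [159.86, 159.86, 180, 180, 180, 180].

### API

Orientations are given as a 3x3 rotation matrix whose columns are the frame's x, y, z axes.
In Python, from station import * gives the robot as it stands.
- The arm moves only by the tool play_rows, never from a script. Its argument "targets" is a list that holds one entry, the list of rows, each a list of 5 numbers: the closure, from 0 (fully open) to 1 (shut), then the shift along the world's x, y, z in m, then the turn about the world's z in rad. In form: [[[gripper, x, y, z, twist], ...]]. A call has 1 to 5 rows; each row is the pose to reach, as a shift and turn from the pose commanded when the call began; what a row does not reach only later rows make up. A row lasts 1/12 s, in which the tool goes at most 41.7 mm and 7.16 degrees, less where a joint would pass 70% of its speed; a pose out of reach is approached as far as the arm can. A call with a gripper value outside its range is refused whole. The fingers move at their own pace and stop on an object; the grip force is fixed at half the most. Time passes only in rows, so rows that repeat a pose let the fingers close. It gives the time, the measured TCP pose, the force and the opening at its end, in the units of the state.
- sense(): the state, without advancing time (a new reading comes with each control period).
- capture(name): name is "scene" or "top" or "wrist"; returns the picture (420x560x3 uint8, blue, green, red); there is no depth.
- get_calibration(name): a dict with "camera_matrix" (3x3 intrinsics, pixels), "T" (4x4, takes a point from camera to world coordinates). Camera axes: x right, y up, looking along -z (the intrinsics and any distortion apply to the point x, -y, -z); pixel columns grow to the right and rows downward; lengths in m; the calibration is good to about 2 mm. The wrist camera is an equidistant fisheye: a pixel r from the principal point sees the ray r / f radians off the axis. A picture is of the moment at which its call begins: read the wrist's pose just before it. get_calibration takes no time and is no camera call; for the wrist camera it gives the pose at the moment of the call.
- finish_job(): hands the job in, once; it reports no verdict.
The state is a dict: "time_s": time; "joints": joint angles; "joint_velocities": joint speeds; "effort": joint torques, N m; "tcp_pos": TCP position; "ee_rot": TCP orientation; "wrist_force": force on the tool from outside, world axes, zero at the start; "moment": the same for the moment, N m; "gripper_width": opening from 0.0 (shut) to 1.0 (fully open).
Only numpy, scipy, OpenCV 4.12 (cv2) and the standard library are available. Lean on these libraries where they do the work, as an engineer would, in place of code of your own. Each camera call takes 0.05 s, during which the arm holds its last target. There are 200 camera calls.

## Working session

There is one attempt and no reset: what is moved stays moved. The work goes in short steps, Python scripts to look and compute and a tool call to move; the robot and the scene stay as the last step left them, time stands still between calls to the robot, and variables do not carry over. Pictures are saved under pics/ and viewed, on a budget of 14 in all, crops included, one or two more only if the job needs it, and the job is handed in when it is done.

Besides the shell and the picture viewer there is one more tool, called as name([rows], argument=value, ...), one row to a line, values as JSON. play_rows: Moves the arm, as the interface text tells. Its arguments: {"type":"object","properties":{"targets":{"type":"array","items":{"type":"array","items":{"type":"array","items":{"type":"number"}}}}},"required":["targets"]}

```bash
mkdir -p pics; ls
python3 - <<'E'
from station import *
import cv2,numpy as np
for n in ("scene","top"):
    c=get_calibration(n); print(n,c["camera_matrix"],np.round(c["T"],3),[k for k in c])
    cv2.imwrite(f"pics/{n}0.png",cv2.resize(capture(n),(800,600),interpolation=cv2.INTER_CUBIC))
s=sense(); print(s)
print({k:np.round(v,4) for k,v in get_calibration("wrist").items() if k in("T","camera_matrix")})
E
```

```text
pics
scene [[450.04821174   0.         276.05349384]
 [  0.         450.04821174 216.31161952]
 [  0.           0.           1.        ]] [[ 0.384 -0.769  0.511  1.039]
 [ 0.923  0.313 -0.224 -0.248]
 [ 0.013  0.557  0.83   0.85 ]
 [ 0.     0.     0.     1.   ]] ['camera_matrix', 'T']
top [[403.47930655   0.         284.9664631 ]
 [  0.         403.47930655 205.75495521]
 [  0.           0.           1.        ]] [[-0.03   0.978 -0.207  0.347]
 [-1.    -0.029  0.009 -0.038]
 [ 0.003  0.207  0.978  0.858]
 [ 0.     0.     0.     1.   ]] ['camera_matrix', 'T']
{'time_s': 0.1, 'joints': array([ 8.49453494e+01,  2.20871503e+01,  3.88873338e-01, -2.21086876e-02,
       -6.84116621e+01, -1.48174654e+01]), 'joint_velocities': array([ 0.07349705, -0.11580517,  0.22047414,  0.20376242, -0.02469195,
        0.05743914]), 'effort': array([-2.92177947e-04, -3.91692817e+01,  1.87933195e+01,  4.23181906e+00,
        1.34385796e-02, -7.55281644e-05]), 'tcp_pos': array([0.21225817, 0.58729063, 0.21857757]), 'ee_rot': array([[ 9.40405318e-01, -3.40055232e-01, -5.26460999e-04],
       [-3.40055609e-01, -9.40403451e-01, -1.87969768e-03],
       [ 1.44115289e-04,  1.94670371e-03, -9.99998095e-01]]), 'wrist_force': array([ 0.62531263,  0.32679919, -0.62421023]), 'moment': array([-0.00093802,  0.05073956,  0.01111574]), 'gripper_width': 0.9991708246314179}
{'camera_matrix': array([[325.1923,   0.    , 281.9659],
       [  0.    , 325.1923, 216.2148],
       [  0.    ,   0.    ,   1.    ]]), 'T': array([[-0.3403,  0.9087,  0.2417,  0.2776],
       [-0.9403, -0.3293, -0.0857,  0.5641],
       [ 0.0017, -0.2564,  0.9666,  0.3842],
       [ 0.    ,  0.    ,  0.    ,  1.    ]])}
```

View pics/top0.png

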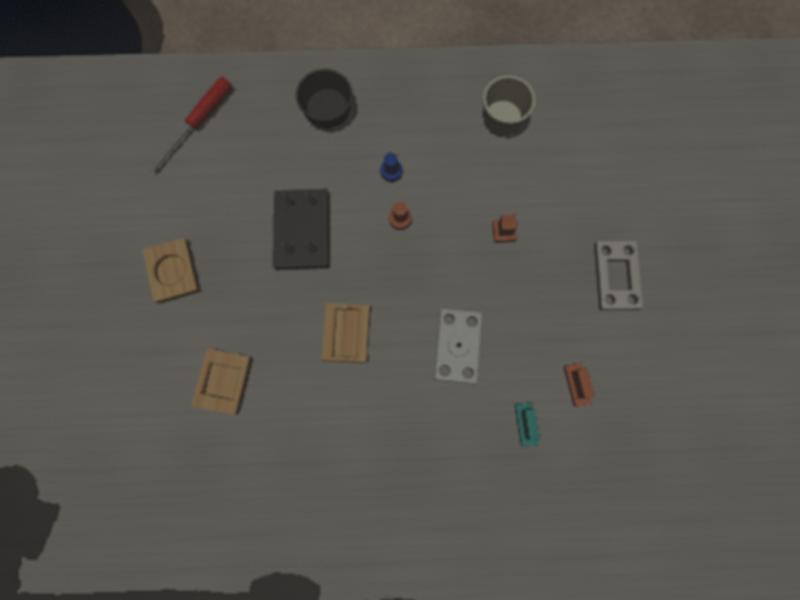

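View pics/scene0.png

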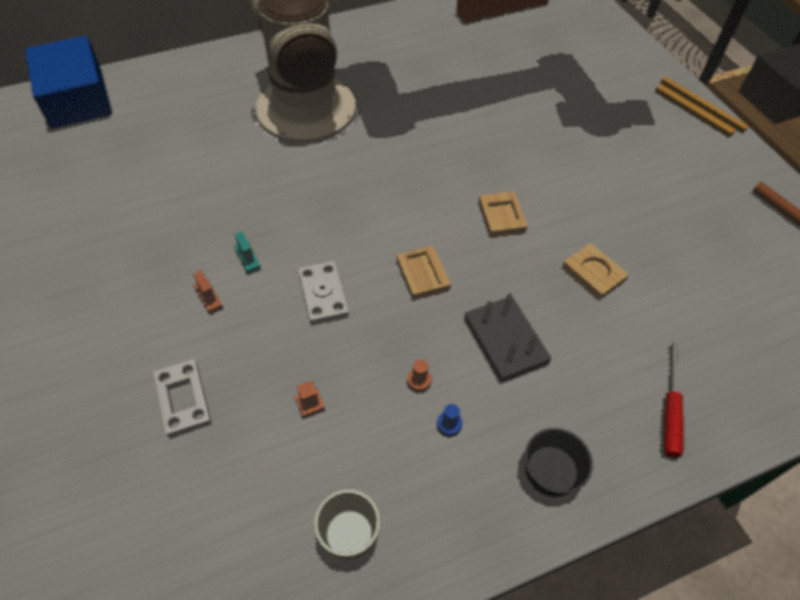

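```bash
cat > h.py <<'E'
from station import *
import numpy as np, cv2
from scipy.optimize import least_squares
def ray(cam,uv,cal=None):
    c=cal or get_calibration(cam);K=c["camera_matrix"];T=c["T"]
    x=(uv[0]-K[0,2])/K[0,0];y=(uv[1]-K[1,2])/K[1,1]
    if cam=="wrist":
        r=np.hypot(x,y);s=np.sin(r)/max(r,1e-9);d=np.array([x*s,-y*s,-np.cos(r)])
    else: d=np.array([x,-y,-1])
    return T[:3,3],T[:3,:3]@d
def hit(cam,uv,z,cal=None):
    o,d=ray(cam,uv,cal);return o+d*(z-o[2])/d[2]
def proj(cam,P,cal):
    K=cal["camera_matrix"];T=np.asarray(cal["T"]);q=(np.atleast_2d(P)-T[:3,3])@T[:3,:3]
    x,y,z=q[:,0],-q[:,1],-q[:,2]
    if cam=="wrist":
        r=np.hypot(x,y);k=np.arctan2(r,z)/np.maximum(r,1e-9);x,y=x*k,y*k
    else: x,y=x/z,y/z
    return np.c_[x*K[0,0]+K[0,2],y*K[1,1]+K[1,2]]
E
python3 - <<'E'
from h import *
P=dict(base=(302,229,.02),nr=(171,270,.018),ns=(222,381,.018),no=(346,333,.018),frame=(619,275,.016),cover=(459,345,.016),re=(400,217,.01),se=(505,230,.01),oe=(579,384,.014))
for k,(u,v,z) in P.items(): print(k,np.round(hit("top",(u*.7,v*.7),z),3))
E
```

```text
base [0.63  0.111 0.02 ]
nr [0.572 0.308 0.018]
ns [0.404 0.225 0.018]
no [0.469 0.046 0.018]
frame [ 0.545 -0.365  0.016]
cover [ 0.446 -0.119  0.016]
re [ 0.648 -0.038  0.01 ]
se [ 0.623 -0.199  0.01 ]
oe [ 0.385 -0.29   0.014]
```

play_rows([
  [[0,0.025,-0.03,0.02,-0.1],[0,0.05,-0.06,0.03,-0.2],[0,0.075,-0.09,0.05,-0.3],[0,0.1,-0.12,0.07,-0.4],[0,0.12,-0.15,0.08,-0.5]],
])

```text
time_s: 0.52
tcp_pos: [0.3331, 0.4377, 0.3007]
ee_rot: [[0.659, -0.752, 0.001], [-0.752, -0.659, 0.001], [-0.0, -0.002, -1.0]]
wrist_force: [1.1, 1.2, 0.1]
gripper_width: 1.001
```

play_rows([
  [[0,0.025,-0.03,0.01,-0.1],[0,0.05,-0.06,0.02,-0.2],[0,0.075,-0.09,0.03,-0.3],[0,0.1,-0.12,0.03,-0.4],[0,0.12,-0.15,0.03,-0.5]],
])

```text
time_s: 0.93
tcp_pos: [0.4532, 0.2868, 0.3297]
ee_rot: [[0.217, -0.976, 0.001], [-0.976, -0.217, 0.001], [-0.001, -0.001, -1.0]]
wrist_force: [0.2, -0.5, 0.0]
gripper_width: 0.998
```

play_rows([
  [[0,0.02,-0.03,0.0,-0.1],[0,0.03,-0.06,0.0,-0.2],[0,0.04,-0.08,0.0,-0.22],[0,0.04,-0.08,0,-0.22],[0,0.04,-0.08,0,-0.22]],
])

```text
time_s: 1.35
tcp_pos: [0.4921, 0.2074, 0.3289]
ee_rot: [[0.002, -1.0, -0.001], [-1.0, -0.002, -0.0], [0.0, 0.001, -1.0]]
wrist_force: [-0.5, 0.9, 1.0]
gripper_width: 1.002
```

Run:
```python
from h import *
import pickle
s=sense();c=get_calibration("wrist");im=capture("wrist")
print(s["tcp_pos"],s["ee_rot"][:,0],s["joints"],np.round(c["T"],3))
pickle.dump((im,c),open("w1.pkl","wb"))
cv2.imwrite("pics/w1.png",cv2.resize(im,(800,600),interpolation=cv2.INTER_CUBIC))
```

```text
[0.49210265 0.20740125 0.32888232] [ 1.86165078e-03 -9.99998245e-01  2.08551859e-04] [ 4.02519332e+01  9.73297379e+00 -1.05679654e+00 -2.23954400e-02
 -7.92548514e+01 -4.01410895e+01] [[-1.     0.001  0.001  0.492]
 [-0.002 -0.966 -0.257  0.138]
 [ 0.    -0.257  0.966  0.495]
 [ 0.     0.     0.     1.   ]]
```

View pics/w1.png

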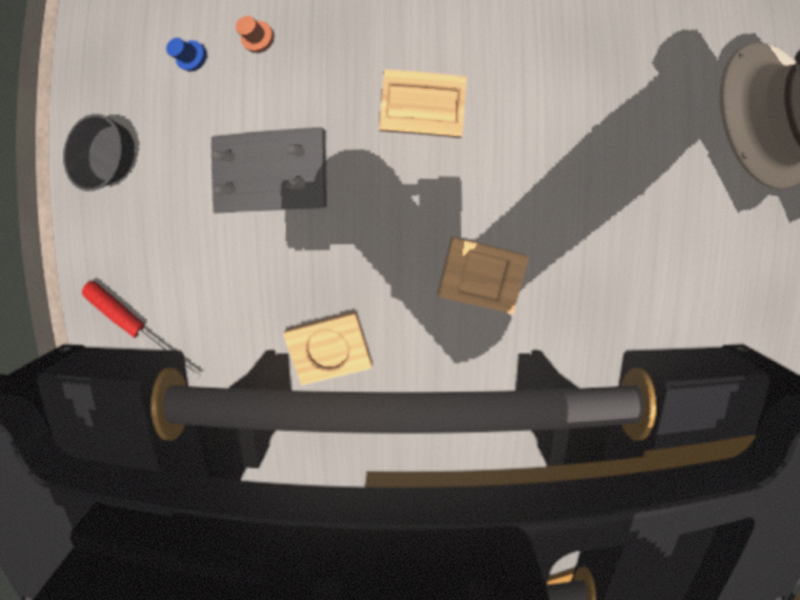

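Run:
```python
from h import *
import pickle
im,c=pickle.load(open("w1.pkl","rb"))
cr=cv2.resize(im[40:276,140:380],None,fx=2.5,fy=2.5,interpolation=cv2.INTER_CUBIC)
cr=cv2.convertScaleAbs(255*(cr/255.)**.7)
cv2.imwrite("pics/w1c.png",cr)
```

```text
(no output)
```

View pics/w1c.png

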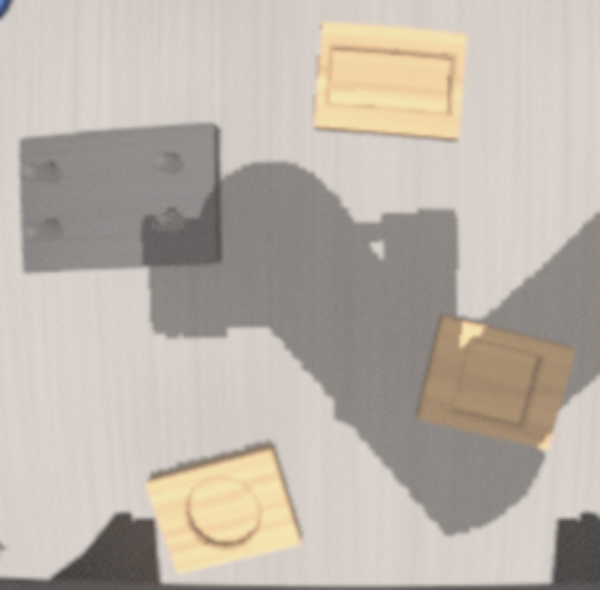

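play_rows([
  [[0,0.0,-0.035,0,0],[0,0,-0.07,0,0],[0,0,-0.105,0,0],[0,0,-0.14,0,0],[0,0,-0.175,0,0]],
])

```text
time_s: 1.82
tcp_pos: [0.4915, 0.0334, 0.3293]
ee_rot: [[0.007, -1.0, -0.0], [-1.0, -0.007, 0.0], [-0.0, -0.0, -1.0]]
wrist_force: [0.9, -0.5, 0.2]
gripper_width: 1.003
```

play_rows([
  [[0,0.0,-0.035,0,0],[0,0,-0.07,0,0],[0,0,-0.1,0,0],[0,0,-0.1,0,0],[0,0,-0.1,0,0]],
])

```text
time_s: 2.23
tcp_pos: [0.4919, -0.0667, 0.3291]
ee_rot: [[0.003, -1.0, -0.0], [-1.0, -0.003, 0.0], [-0.0, 0.0, -1.0]]
wrist_force: [0.8, 1.1, 0.2]
gripper_width: 0.997
```

Run:
```python
from h import *
import pickle
s=sense();c=get_calibration("wrist");im=capture("wrist")
print(s["tcp_pos"])
pickle.dump((im,c),open("w2.pkl","wb"))
cv2.imwrite("pics/w2.png",cv2.resize(im[0:300],(800,429),interpolation=cv2.INTER_CUBIC))
```

```text
[ 0.49191005 -0.06670072  0.32905313]
```

View pics/w2.png

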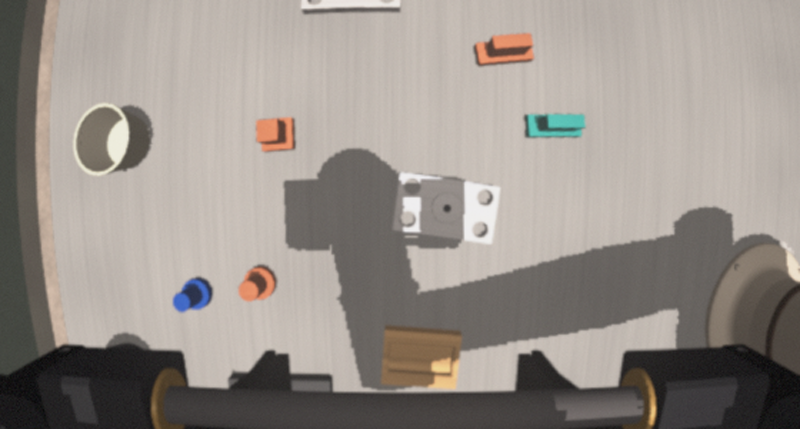

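```bash
cat >> h.py <<'E'
def rect(cam,uvs,L,W,z,cal,n=4):
    "fit x,y,yaw of a rectangle LxW from corner pixels, any order around"
    p=np.array([hit(cam,u,z,cal)[:2] for u in uvs]);c0=p.mean(0)
    loc=np.array([[1,1],[-1,1],[-1,-1],[1,-1]])*[L/2,W/2]
    best=None
    for order in (loc,loc[::-1]):
      for k in range(4):
        q=np.roll(order,k,0)
        f=lambda v:(q@np.array([[np.cos(v[2]),np.sin(v[2])],[-np.sin(v[2]),np.cos(v[2])]])+v[:2]-p).ravel()
        for y0 in (0,1.5):
            r=least_squares(f,[*c0,y0])
            if best is None or r.cost<best.cost: best=r
    v=best.x;yaw=(np.degrees(v[2])+90)%180-90
    return np.round([v[0]*1000,v[1]*1000,yaw,1000*np.sqrt(2*best.cost/len(p))],1)
E
python3 - <<'E'
from h import *
import pickle
_,c=pickle.load(open("w1.pkl","rb"))
C=lambda a:[(x/2.5+140,y/2.5+40) for x,y in a]
print("base",rect("wrist",C([(22,140),(216,126),(219,262),(25,271)]),.124,.084,.02,c))
print("no",rect("wrist",C([(323,22),(467,33),(460,139),(316,128)]),.084,.064,.018,c))
print("ns",rect("wrist",C([(441,317),(574,348),(551,447),(418,417)]),.084,.064,.018,c))
print("nr",rect("wrist",C([(149,483),(270,445),(300,541),(177,574)]),.084,.064,.018,c))
_,c=pickle.load(open("w2.pkl","rb"))
C=lambda a:[(x*.7,y*.7) for x,y in a]
print("no",rect("wrist",C([(385,328),(461,331),(457,388),(381,384)]),.084,.064,.018,c))
print("cov",rect("wrist",C([(401,173),(499,185),(492,243),(394,234)]),.104,.06,.016,c))
for n,(u,v,z) in dict(frame=(351,-18,.016),oe=(511,42,.05),re=(250,292,.05),se=(267,131,.05)).items(): print(n,np.round(hit("wrist",(u*.7,v*.7),z,c),3))
E
```

```text
base [6.328e+02 1.158e+02 2.000e-01 1.800e+00]
no [ 4.705e+02  4.830e+01 -3.700e+00  4.000e-01]
ns [405.7 228.2 -11.8   1.1]
nr [574.3 311.   16.    1.8]
no [471.   46.8  -2.9   1.7]
cov [ 446.2 -115.8   -5.4    1.6]
frame [ 0.547 -0.365  0.016]
oe [ 0.387 -0.286  0.05 ]
re [ 0.647 -0.035  0.05 ]
se [ 0.623 -0.196  0.05 ]
```

play_rows([
  [[0,0.01,-0.03,0,-0.11],[0,0.02,-0.06,-0.01,-0.22],[0,0.03,-0.09,-0.02,-0.33],[0,0.03,-0.12,-0.02,-0.44],[0,0.03,-0.15,-0.03,-0.55]],
])

```text
time_s: 2.7
tcp_pos: [0.5237, -0.2162, 0.2999]
ee_rot: [[-0.521, -0.854, 0.002], [-0.854, 0.521, -0.001], [-0.0, -0.002, -1.0]]
wrist_force: [1.0, -0.0, 0.9]
gripper_width: 1.002
```

play_rows([
  [[0,0.01,-0.03,0,-0.11],[0,0.02,-0.06,-0.01,-0.22],[0,0.02,-0.09,-0.02,-0.33],[0,0.02,-0.12,-0.02,-0.44],[0,0.02,-0.14,-0.03,-0.55]],
])

```text
time_s: 3.12
tcp_pos: [0.5437, -0.3573, 0.2697]
ee_rot: [[-0.891, -0.454, 0.001], [-0.454, 0.891, -0.002], [-0.001, -0.002, -1.0]]
wrist_force: [1.6, -0.2, 0.7]
gripper_width: 0.999
```

play_rows([
  [[0,0,0,-0.03,-0.11],[0,0,0,-0.05,-0.22],[0,0,0,-0.05,-0.33],[0,0,0,-0.05,-0.44],[0,0,0,-0.05,-0.47]],
])

```text
time_s: 3.53
tcp_pos: [0.5431, -0.3545, 0.2183]
ee_rot: [[-1.0, -0.004, -0.001], [-0.004, 1.0, 0.001], [0.001, 0.001, -1.0]]
wrist_force: [-0.3, -0.2, -0.1]
gripper_width: 1.0
```

Run:
```python
from h import *
import pickle
s=sense();c=get_calibration("wrist");im=capture("wrist")
print(s["tcp_pos"],s["ee_rot"][:,0],s["joints"])
pickle.dump((im,c),open("w3.pkl","wb"))
cv2.imwrite("pics/w3.png",cv2.resize(im[0:300],(800,429),interpolation=cv2.INTER_CUBIC))
```

```text
[ 0.54313443 -0.35449857  0.21828009] [-0.99999217 -0.00368096  0.00145127] [-1.88742884e+01  2.44475977e+01  4.04043388e+00 -1.23767175e-02
 -6.96848404e+01 -7.09105310e+01]
```

View pics/w3.png

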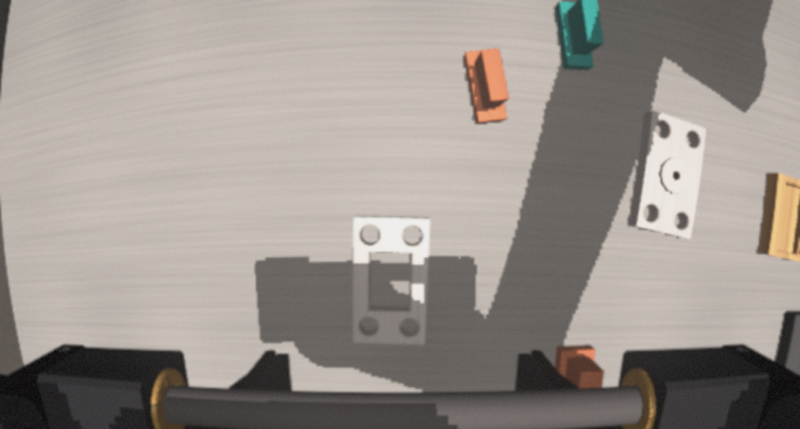

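Run:
```python
from h import *
import pickle
_,c=pickle.load(open("w3.pkl","rb"))
C=lambda a:[(x*.7,y*.7) for x,y in a]
print("frame",rect("wrist",C([(354,217),(430,218),(425,345),(353,343)]),.104,.06,.016,c))
h=C([(370,234),(413,235),(409,327),(368,326)])
print("holes",rect("wrist",h,.076,.034,.016,c))
print("cov",rect("wrist",C([(655,111),(705,129),(690,238),(635,225)]),.104,.06,.016,c), rect("wrist",C([(663,129),(693,139),(682,220),(652,213)]),.076,.034,.016,c))
```

```text
frame [ 548.1 -364.1   -1.4    0.7]
holes [ 5.473e+02 -3.645e+02 -1.900e+00  2.000e-01]
cov [ 447.7 -116.1   -8.2    1.4] [ 4.475e+02 -1.161e+02 -6.900e+00  2.000e-01]
```

play_rows([
  [[0,0.0045,-0.01,-0.03,-0.033],[0,0.0045,-0.01,-0.06,-0.033],[0,0.0045,-0.01,-0.09,-0.033],[0,0.0045,-0.01,-0.12,-0.033],[0,0.0045,-0.01,-0.14,-0.033]],
])

```text
time_s: 4.0
tcp_pos: [0.5462, -0.3641, 0.076]
ee_rot: [[-1.0, 0.025, -0.003], [0.025, 1.0, 0.002], [0.003, 0.002, -1.0]]
wrist_force: [0.3, 0.0, 0.6]
gripper_width: 0.997
```

Run:
```python
from h import *
import pickle
s=sense();c=get_calibration("wrist");im=capture("wrist")
print(s["tcp_pos"],s["ee_rot"][:,0])
pickle.dump((im,c),open("w4.pkl","wb"))
cv2.imwrite("pics/w4.png",cv2.resize(im[140:360,130:430],(800,587),interpolation=cv2.INTER_CUBIC))
```

```text
[ 0.54621194 -0.3640821   0.07599337] [-0.99967635  0.02520529  0.00344721]
```

View pics/w4.png

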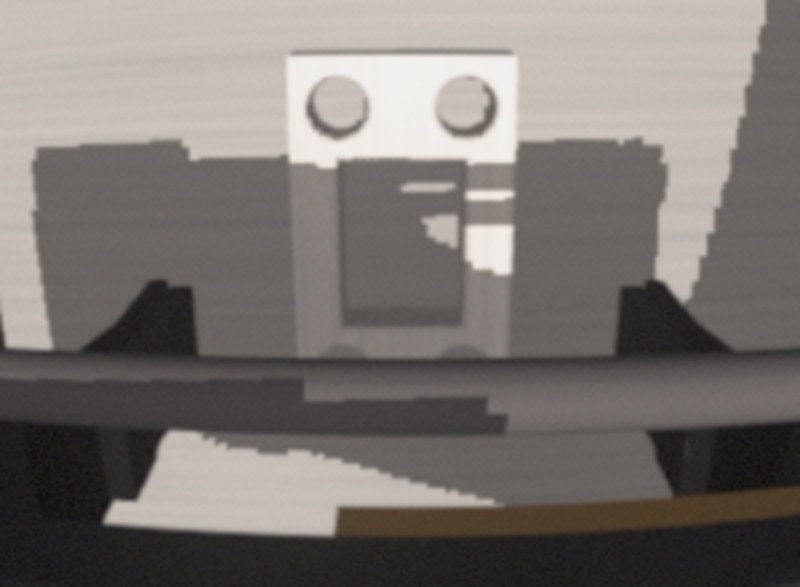

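play_rows([
  [[0,0.001,0,-0.02,0],[0,0.001,0,-0.04,0],[0,0.001,0,-0.05,0],[0,0.001,0,-0.055,0],[0,0.001,0,-0.055,0]],
])

```text
time_s: 4.47
tcp_pos: [0.5476, -0.3658, 0.0237]
ee_rot: [[-1.0, 0.027, -0.001], [0.027, 1.0, 0.0], [0.001, 0.0, -1.0]]
wrist_force: [0.6, 0.3, 0.2]
gripper_width: 1.0
```

play_rows([
  [[1,0,0,0,0],[1,0,0,0,0],[1,0,0,0,0],[1,0,0,0,0],[1,0,0,0,0]],
])

```text
time_s: 4.88
tcp_pos: [0.5477, -0.3668, 0.0251]
ee_rot: [[-1.0, 0.028, 0.001], [0.028, 1.0, -0.0], [-0.001, -0.0, -1.0]]
wrist_force: [-0.1, -0.0, 0.0]
gripper_width: 0.706
```

play_rows([
  [[1,0,0,0,0],[1,0,0,0,0],[1,0,0,0,0],[1,0,0,0,0],[1,0,0,0,0]],
])

```text
time_s: 5.3
tcp_pos: [0.5474, -0.3666, 0.0243]
ee_rot: [[-1.0, 0.028, -0.0], [0.028, 1.0, 0.0], [0.0, 0.0, -1.0]]
wrist_force: [-0.3, 0.9, -0.3]
gripper_width: 0.326
```

Run:
```python
from h import *
s=sense();im=capture("wrist")
print(s["tcp_pos"],s["gripper_width"],s["joints"])
cv2.imwrite("pics/w5.png",cv2.resize(im[140:360,130:430],(800,587),interpolation=cv2.INTER_CUBIC))
```

```text
[ 0.54741661 -0.36656291  0.02426961] 0.3260117639887964 [-1.97697435e+01  3.56349237e+01 -7.05400554e+00 -3.10795222e-04
 -4.73156270e+01 -7.18450862e+01]
```

View pics/w5.png

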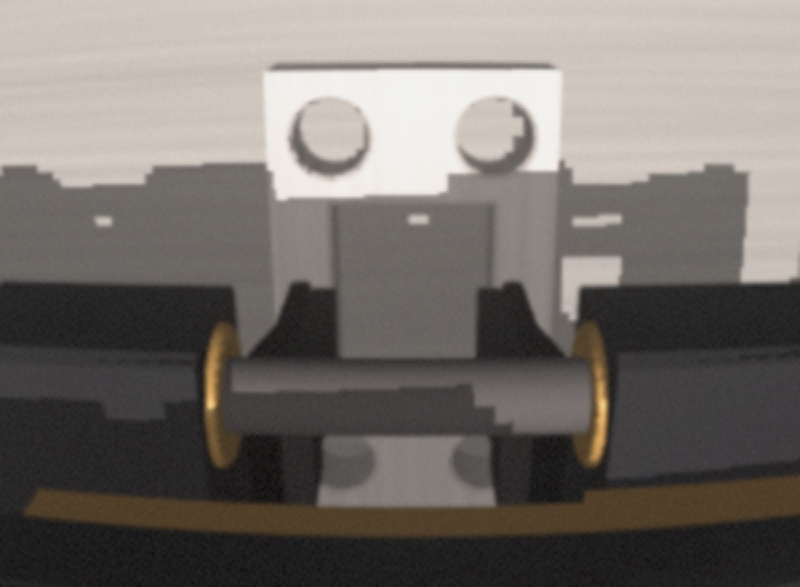

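play_rows([
  [[0,0,0.002,0,0],[0,0,0.002,0,0],[0,0,0.002,0,0],[0,0,0.002,0,0],[0,0,0.002,0,0]],
])

```text
time_s: 5.77
tcp_pos: [0.5475, -0.3645, 0.0243]
ee_rot: [[-1.0, 0.028, 0.0], [0.028, 1.0, -0.0], [-0.0, -0.0, -1.0]]
wrist_force: [0.4, 0.5, -0.5]
gripper_width: 0.574
```

play_rows([
  [[0,0,0,0,0],[0,0,0,0,0],[0,0,0,0,0],[0,0,0,-0.001,0],[0,0,0,-0.002,0]],
])

```text
time_s: 6.18
tcp_pos: [0.5475, -0.3646, 0.0223]
ee_rot: [[-1.0, 0.028, 0.0], [0.028, 1.0, -0.0], [-0.0, -0.0, -1.0]]
wrist_force: [-0.1, -0.5, 0.6]
gripper_width: 0.945
```

play_rows([
  [[0,0,0,-0.001,0],[0,0,0,-0.002,0],[0,0,0,-0.003,0],[0,0,0,-0.003,0],[0,0,0,-0.003,0]],
])

```text
time_s: 6.6
tcp_pos: [0.5474, -0.3645, 0.0192]
ee_rot: [[-1.0, 0.028, -0.0], [0.028, 1.0, 0.0], [0.0, 0.0, -1.0]]
wrist_force: [0.9, -0.8, -0.6]
gripper_width: 0.996
```

play_rows([
  [[0,0,0,-0.001,0],[0,0,0,-0.002,0],[0,0,0,-0.003,0],[0,0,0,-0.003,0],[0,0,0,-0.003,0]],
])

```text
time_s: 7.02
tcp_pos: [0.5474, -0.3645, 0.0162]
ee_rot: [[-1.0, 0.028, -0.0], [0.028, 1.0, 0.0], [0.0, 0.0, -1.0]]
wrist_force: [-0.7, -0.4, 0.7]
gripper_width: 0.999
```

play_rows([
  [[0,0,0,-0.001,0],[0,0,0,-0.002,0],[0,0,0,-0.002,0],[0,0,0,-0.002,0],[0,0,0,-0.002,0]],
])

```text
time_s: 7.43
tcp_pos: [0.5475, -0.3646, 0.0143]
ee_rot: [[-1.0, 0.028, 0.0], [0.028, 1.0, -0.0], [-0.0, -0.0, -1.0]]
wrist_force: [-0.3, -1.0, 0.3]
gripper_width: 1.001
```

play_rows([
  [[1,0,0,0,0],[1,0,0,0,0],[1,0,0,0,0],[1,0,0,0,0],[1,0,0,0,0]],
])

```text
time_s: 7.85
tcp_pos: [0.5475, -0.3646, 0.0143]
ee_rot: [[-1.0, 0.028, 0.0], [0.028, 1.0, -0.0], [-0.0, -0.0, -1.0]]
wrist_force: [0.0, -0.5, -0.5]
gripper_width: 0.711
```

play_rows([
  [[1,0,0,0,0],[1,0,0,0,0],[1,0,0,0,0],[1,0,0,0,0],[1,0,0,0,0]],
])

```text
time_s: 8.27
tcp_pos: [0.5474, -0.3646, 0.0143]
ee_rot: [[-1.0, 0.028, -0.0], [0.028, 1.0, -0.0], [0.0, -0.0, -1.0]]
wrist_force: [0.4, -0.4, 0.3]
gripper_width: 0.326
```

Run:
```python
from h import *
s=sense();im=capture("wrist");sc=capture("scene");c=get_calibration("scene")
p=proj("scene",s["tcp_pos"],c)[0];print(p,s["gripper_width"])
u,v=np.clip(p.astype(int),[70,80],[490,340])
a=cv2.resize(im[170:350,180:380],(400,360),interpolation=cv2.INTER_CUBIC)
b=cv2.resize(sc[v-80:v+80,max(u-70,0):u+70],(400,457),interpolation=cv2.INTER_CUBIC)
b=cv2.convertScaleAbs(255*(b/255.)**.5)
out=np.zeros((457,800,3),np.uint8);out[:360,:400]=a;out[:,400:]=b
cv2.imwrite("pics/m1.png",out)
```

```text
[125.35108584 277.14739401] 0.325948844377025
```

View pics/m1.png

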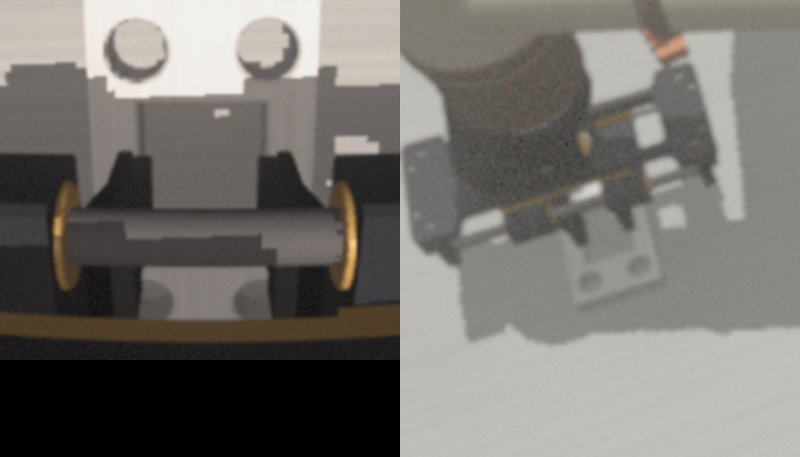

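```bash
python3 - <<'E'
from h import *
import pickle
_,c=pickle.load(open("w4.pkl","rb"))
tcp=np.array([.5462,-.3641,.076])
for L,R,w in [((193,290),(618,290),.087)]:
    a=(130+L[0]*.375,140+L[1]*.375);b=(130+R[0]*.375,140+R[1]*.375)
    o,d1=ray("wrist",a,c);o,d2=ray("wrist",b,c)
    t=w/np.linalg.norm(d1/abs(d1[2])-d2/abs(d2[2]))
    print(o+d1/abs(d1[2])*t-tcp,o+d2/abs(d2[2])*t-tcp)
# w5 (closed .326)
E
python3 - <<'E'
import sys;sys.path.insert(0,'.')
from h import *
s=sense();c=get_calibration("wrist");tcp=s["tcp_pos"]
w=.087*s["gripper_width"]
a=(180+152*.5,170+153*.5);b=(180+259*.5,170+153*.5)
o,d1=ray("wrist",a,c);o,d2=ray("wrist",b,c)
t=w/np.linalg.norm(d1/abs(d1[2])-d2/abs(d2[2]))
print(w,o+d1/abs(d1[2])*t-tcp,o+d2/abs(d2[2])*t-tcp, c["T"][:3,3]-tcp)
# z if finger's near face x = tcp-9.5mm
for q in (d1,d2): print(o+q*((tcp[0]-.0095-o[0])/q[0])-tcp)
E
```

```text
[-0.01001374 -0.0428597   0.00272063] [-0.00772396  0.04411016  0.00272063]
0.020263964638212742 [-0.02832489 -0.00873362  0.05021184] [-0.02774459  0.01152203  0.05021184] [-0.07068003  0.00230552  0.16565611]
[-0.0095     -0.01364001 -0.00109779]
[-0.0095      0.01543841  0.00115601]
```

play_rows([
  [[0,0,0,0.005,0],[0,0,0,0.005,0],[0,0,0,0.005,0],[0,0,0,0.005,0],[0,0,0,0.005,0]],
])

```text
time_s: 8.78
tcp_pos: [0.5474, -0.3645, 0.0193]
ee_rot: [[-1.0, 0.028, -0.0], [0.028, 1.0, 0.0], [0.0, 0.0, -1.0]]
wrist_force: [-0.6, 0.7, -0.2]
gripper_width: 0.529
```

play_rows([
  [[0,0,0,0,0],[0,0,0,0,0],[0,0,0,0,0],[0,0,0,0,0],[0,0,0,0,0]],
])

```text
time_s: 9.2
tcp_pos: [0.5474, -0.3646, 0.0193]
ee_rot: [[-1.0, 0.028, -0.0], [0.028, 1.0, 0.0], [0.0, 0.0, -1.0]]
wrist_force: [0.2, 0.3, 0.7]
gripper_width: 0.91
```

play_rows([
  [[0,0,0,0,0],[0,0,0,-0.002,0],[0,0,0,-0.005,0],[0,0,0,-0.008,0],[0,0,0,-0.01,0]],
])

```text
time_s: 9.62
tcp_pos: [0.5471, -0.3644, 0.0086]
ee_rot: [[-1.0, 0.028, -0.001], [0.028, 1.0, 0.0], [0.001, 0.0, -1.0]]
wrist_force: [0.6, 0.2, 0.4]
gripper_width: 1.001
```

play_rows([
  [[0,0,0,-0.001,0],[0,0,0,-0.002,0],[0,0,0,-0.003,0],[0,0,0,-0.003,0],[0,0,0,-0.003,0]],
])

```text
time_s: 10.03
tcp_pos: [0.5475, -0.3646, 0.0063]
ee_rot: [[-1.0, 0.028, -0.0], [0.028, 1.0, -0.0], [0.0, -0.0, -1.0]]
wrist_force: [-0.0, 0.3, -0.3]
gripper_width: 1.0
```

play_rows([
  [[0,0,0,-0.001,0],[0,0,0,-0.002,0],[0,0,0,-0.002,0],[1,0,0,-0.002,0],[1,0,0,-0.002,0]],
])

```text
time_s: 10.45
tcp_pos: [0.5475, -0.3646, 0.0043]
ee_rot: [[-1.0, 0.028, -0.0], [0.028, 1.0, -0.0], [0.0, -0.0, -1.0]]
wrist_force: [-0.1, 0.1, -1.1]
gripper_width: 0.92
```

play_rows([
  [[1,0,0,0,0],[1,0,0,0,0],[1,0,0,0,0],[1,0,0,0,0],[1,0,0,0,0]],
])

```text
time_s: 10.87
tcp_pos: [0.5475, -0.3646, 0.0043]
ee_rot: [[-1.0, 0.028, 0.0], [0.028, 1.0, -0.0], [-0.0, -0.0, -1.0]]
wrist_force: [-0.4, -0.0, -0.2]
gripper_width: 0.685
```

play_rows([
  [[1,0,0,0,0],[1,0,0,0,0],[1,0,0,0,0],[1,0,0,0,0],[1,0,0,0,0]],
])

```text
time_s: 11.28
tcp_pos: [0.5475, -0.3646, 0.0044]
ee_rot: [[-1.0, 0.028, 0.0], [0.028, 1.0, -0.0], [-0.0, -0.0, -1.0]]
wrist_force: [0.0, -0.6, -0.5]
gripper_width: 0.686
```

play_rows([
  [[1,0,0,0.005,0],[1,0,0,0.02,0],[1,0,0,0.045,0],[1,0,0,0.075,0],[1,0,0,0.105,0]],
])

```text
time_s: 11.7
tcp_pos: [0.5465, -0.3641, 0.1095]
ee_rot: [[-1.0, 0.028, -0.003], [0.028, 1.0, 0.001], [0.003, 0.001, -1.0]]
wrist_force: [0.1, 0.4, -1.9]
gripper_width: 0.683
```

play_rows([
  [[1,0.005,0.01,0.03,0],[1,0.015,0.03,0.06,0],[1,0.025,0.055,0.08,0],[1,0.035,0.08,0.09,0],[1,0.045,0.105,0.09,0]],
])

```text
time_s: 12.12
tcp_pos: [0.5939, -0.259, 0.2031]
ee_rot: [[-1.0, 0.029, 0.006], [0.029, 1.0, -0.001], [-0.006, -0.001, -1.0]]
wrist_force: [0.5, 0.4, -1.5]
gripper_width: 0.685
```

play_rows([
  [[1,0.01,0.03,0,0],[1,0.02,0.06,0,0],[1,0.03,0.09,0,0],[1,0.04,0.12,0,0],[1,0.05,0.15,0,0]],
])

```text
time_s: 12.53
tcp_pos: [0.6421, -0.1079, 0.199]
ee_rot: [[-1.0, 0.028, -0.001], [0.028, 1.0, 0.0], [0.001, 0.0, -1.0]]
wrist_force: [0.6, -0.1, -2.1]
gripper_width: 0.682
```

play_rows([
  [[1,0.015,0.03,0,0],[1,0.03,0.06,0,0],[1,0.045,0.09,0,0],[1,0.06,0.12,0,0],[1,0.075,0.15,0,0]],
])

```text
time_s: 12.95
tcp_pos: [0.7173, 0.0421, 0.1989]
ee_rot: [[-1.0, 0.028, -0.002], [0.028, 1.0, 0.0], [0.002, 0.0, -1.0]]
wrist_force: [-0.4, -0.8, -1.9]
gripper_width: 0.686
```

play_rows([
  [[1,0.01,0.025,0,0],[1,0.015,0.045,0,0],[1,0.02,0.055,0,0],[1,0.02,0.06,0,0],[1,0.02,0.06,0,0]],
])

```text
time_s: 13.37
tcp_pos: [0.737, 0.1008, 0.1989]
ee_rot: [[-1.0, 0.028, -0.001], [0.028, 1.0, -0.0], [0.001, -0.0, -1.0]]
wrist_force: [-0.1, -0.6, -1.7]
gripper_width: 0.68
```

Run:
```python
from h import *
import pickle
s=sense();c=get_calibration("wrist");im=capture("wrist")
print(s["tcp_pos"],s["ee_rot"][:,0],s["gripper_width"],s["wrist_force"])
pickle.dump((im,c,s),open("w6.pkl","wb"))
im=cv2.convertScaleAbs(255*(im/255.)**.7)
cv2.imwrite("pics/w6.png",cv2.resize(im[40:290,110:450],(800,588),interpolation=cv2.INTER_CUBIC))
```

```text
[0.73700748 0.10083787 0.19890444] [-0.99961933  0.02756588  0.00114844] 0.6803281947448234 [-0.12186196 -0.58117924 -1.65455747]
```

View pics/w6.png

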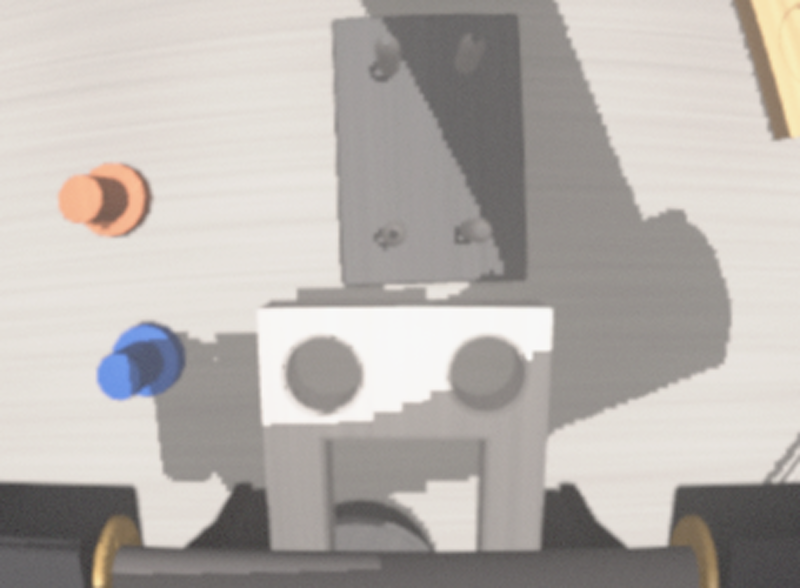

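Run:
```python
from h import *
import pickle
im,c,s=pickle.load(open("w6.pkl","rb"))
C=lambda a:[(x*.425+110,y*.425+40) for x,y in a]
b=rect("wrist",C([(333,20),(517,14),(526,278),(343,282)]),.124,.084,.02,c);print("base",b)
th=np.radians(b[2]);R=np.array([[np.cos(th),-np.sin(th)],[np.sin(th),np.cos(th)]])
for z in (.02,.07):
    P=np.array([[sx*.038,sy*.017] for sx in(-1,1) for sy in (-1,1)])@R.T+b[:2]/1000
    print(z,np.round((proj("wrist",np.c_[P,np.full(4,z)],c)-[110,40])/.425))
t=s["tcp_pos"];z=t[2]-.0043+.016
h=[hit("wrist",u,z,c) for u in C([(325,373),(487,373)])]
print("holes",np.round(h,4)-t, "mid",np.mean(h,0)-t,"expect x -.038,y 0(+.001)")
```

```text
base [6.347e+02 1.154e+02 5.000e-01 1.600e+00]
0.02 [[389.  64.]
 [465.  62.]
 [395. 230.]
 [471. 228.]]
0.07 [[386.  39.]
 [476.  37.]
 [394. 233.]
 [482. 230.]]
holes [[-0.03900748 -0.01503787  0.01169556]
 [-0.03800748  0.01836213  0.01169556]] mid [-0.03850561  0.00167578  0.0117    ] expect x -.038,y 0(+.001)
```

play_rows([
  [[1,-0.02,0.003,0,0.007],[1,-0.05,0.007,0,0.015],[1,-0.08,0.011,0,0.025],[1,-0.1,0.0137,-0.01,0.033],[1,-0.1015,0.0137,-0.03,0.033]],
])

```text
time_s: 13.83
tcp_pos: [0.6339, 0.113, 0.1737]
ee_rot: [[-1.0, -0.005, 0.005], [-0.005, 1.0, 0.002], [-0.005, 0.002, -1.0]]
wrist_force: [0.8, -0.8, -2.2]
gripper_width: 0.684
```

play_rows([
  [[1,0,0,-0.025,0],[1,0,0,-0.05,0],[1,0,0,-0.07,0],[1,0,0,-0.082,0],[1,0,0,-0.084,0]],
])

```text
time_s: 14.25
tcp_pos: [0.6342, 0.1122, 0.0831]
ee_rot: [[-1.0, -0.003, -0.005], [-0.003, 1.0, -0.002], [0.005, -0.002, -1.0]]
wrist_force: [-0.0, -0.8, -2.8]
gripper_width: 0.684
```

```bash
cat > snap.py <<'E'
from h import *
import pickle,sys
n=sys.argv[1];x0,x1,y0,y1=map(int,sys.argv[2:6])
s=sense();c=get_calibration("wrist");im=capture("wrist")
print(s["tcp_pos"],s["ee_rot"][:,0],s["gripper_width"],s["wrist_force"])
pickle.dump((im,c,s),open(n+".pkl","wb"))
im=cv2.convertScaleAbs(255*(im/255.)**.6)
f=min(800/(x1-x0),600/(y1-y0));print("scale",f)
cv2.imwrite(f"pics/{n}.png",cv2.resize(im[y0:y1,x0:x1],None,fx=f,fy=f,interpolation=cv2.INTER_CUBIC))
E
python3 snap.py w7 200 360 160 280
```

```text
[0.6341777  0.11216941 0.08306209] [-0.99998517 -0.00279245  0.00467668] 0.6838110496281427 [-0.03120797 -0.84770189 -2.75718613]
scale 5.0
```

View pics/w7.png

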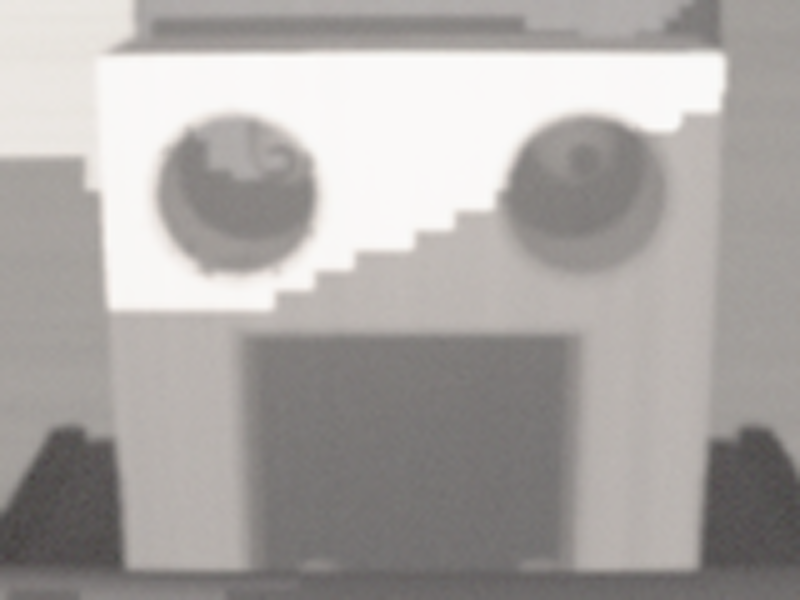

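```bash
python3 - <<'E'
from h import *
import pickle
im,c,s=pickle.load(open("w7.pkl","rb"))
C=lambda a:[(x/5+200,y/5+160) for x,y in a]
t=s["tcp_pos"];print(t)
tip=np.array([hit("wrist",u,.07,c) for u in C([(278,155),(583,157)])])
hol=np.array([hit("wrist",u,t[2]-.0043+.016,c) for u in C([(237,192),(584,193)])])
print(tip*1000,hol*1000);print("tip-hole",(tip-hol)[:,:2]*1000,"hole-tcp",(hol-t)*1000, (c["T"][:3,3]-t))
E
python3 -c "
from station import *;print(sense()['tcp_pos'],sense()['ee_rot'])"
```

```text
[0.6341777  0.11216941 0.08306209]
[[596.536315    97.58633766  70.        ]
 [596.64650022 131.78665558  70.        ]] [[595.71717729  95.60101357  94.76208672]
 [595.72076263 129.31578567  94.76208672]]
tip-hole [[0.81913772 1.98532409]
 [0.92573758 2.47086991]] hole-tcp [[-38.46051897 -16.56839207  11.7       ]
 [-38.45693362  17.14638003  11.7       ]] [-0.06992821  0.00040116  0.16598082]
[0.63520668 0.11264904 0.08434205] [[-0.99999151 -0.00339055 -0.00234008]
 [-0.00338775  0.99999354 -0.00119772]
 [ 0.00234413 -0.00118978 -0.99999654]]
```

play_rows([
  [[1,0,0.002,0,0],[1,0,0.002,0,0],[1,0,0.002,-0.006,0],[1,0,0.002,-0.012,0],[1,0,0.002,-0.018,0]],
])

```text
time_s: 14.72
tcp_pos: [0.6361, 0.1163, 0.0673]
ee_rot: [[-1.0, -0.005, 0.001], [-0.005, 1.0, 0.0], [-0.001, 0.0, -1.0]]
wrist_force: [0.5, -0.5, -2.3]
gripper_width: 0.687
```

play_rows([
  [[1,0,0,-0.006,0],[1,0,0,-0.012,0],[1,0,0,-0.018,0],[1,0,0,-0.024,0],[1,0,0,-0.028,0]],
])

```text
time_s: 15.13
tcp_pos: [0.6356, 0.116, 0.0381]
ee_rot: [[-1.0, -0.005, -0.001], [-0.005, 1.0, -0.0], [0.001, -0.0, -1.0]]
wrist_force: [0.1, -0.3, -1.8]
gripper_width: 0.684
```

play_rows([
  [[1,0,0,-0.003,0],[1,0,0,-0.006,0],[1,0,0,-0.009,0],[1,0,0,-0.011,0],[1,0,0,-0.011,0]],
])

```text
time_s: 15.55
tcp_pos: [0.6357, 0.1161, 0.0279]
ee_rot: [[-1.0, -0.005, -0.001], [-0.005, 1.0, -0.0], [0.001, -0.0, -1.0]]
wrist_force: [0.1, 0.2, -1.9]
gripper_width: 0.684
```

play_rows([
  [[1,-0.0005,-0.0012,-0.001,0],[1,-0.0005,-0.0012,-0.002,0],[1,-0.0005,-0.0012,-0.003,0],[1,-0.0005,-0.0012,-0.004,0],[1,-0.0005,-0.0012,-0.004,0]],
])

```text
time_s: 15.97
tcp_pos: [0.6355, 0.115, 0.0244]
ee_rot: [[-1.0, -0.005, 0.0], [-0.005, 1.0, 0.0], [-0.0, 0.0, -1.0]]
wrist_force: [-0.2, 0.4, -1.4]
gripper_width: 0.682
```

play_rows([
  [[1,0,0,-0.0005,0],[1,0,0,-0.001,0],[1,0,0,-0.001,0],[1,0,0,-0.001,0],[1,0,0,-0.001,0]],
])

```text
time_s: 16.38
tcp_pos: [0.6355, 0.1149, 0.0243]
ee_rot: [[-1.0, -0.005, 0.001], [-0.005, 1.0, 0.0], [-0.001, 0.0, -1.0]]
wrist_force: [-2.9, -0.2, 5.2]
gripper_width: 0.68
```

play_rows([
  [[0,0,0,0,0],[0,0,0,0,0],[0,0,0,0,0],[0,0,0,0,0],[0,0,0,0,0]],
])

```text
time_s: 16.8
tcp_pos: [0.6355, 0.115, 0.023]
ee_rot: [[-1.0, -0.005, -0.0], [-0.005, 1.0, -0.0], [0.0, -0.0, -1.0]]
wrist_force: [0.5, -0.1, 0.8]
gripper_width: 0.954
```

play_rows([
  [[0,0,0,0.005,0],[0,0,0,0.02,0],[0,0,0,0.05,0],[0,0,0,0.08,0],[0,0,0,0.11,0]],
])

```text
time_s: 17.22
tcp_pos: [0.6353, 0.1148, 0.1346]
ee_rot: [[-1.0, -0.005, -0.0], [-0.005, 1.0, -0.0], [0.0, -0.0, -1.0]]
wrist_force: [0.3, 0.7, 0.0]
gripper_width: 1.001
```

play_rows([
  [[0,-0.01,-0.02,0.02,-0.03],[0,-0.025,-0.045,0.04,-0.06],[0,-0.04,-0.07,0.06,-0.09],[0,-0.055,-0.1,0.07,-0.126],[0,-0.07,-0.13,0.07,-0.126]],
])

```text
time_s: 17.63
tcp_pos: [0.5663, -0.0158, 0.207]
ee_rot: [[-0.993, 0.121, 0.007], [0.121, 0.993, 0.001], [-0.007, 0.002, -1.0]]
wrist_force: [0.0, -0.3, 0.3]
gripper_width: 1.005
```

play_rows([
  [[0,-0.015,-0.03,0,0],[0,-0.03,-0.06,0,0],[0,-0.05,-0.09,0,0],[0,-0.06,-0.1,0,0],[0,-0.06,-0.1,0,0]],
])

```text
time_s: 18.05
tcp_pos: [0.5033, -0.117, 0.2039]
ee_rot: [[-0.992, 0.124, -0.0], [0.124, 0.992, 0.0], [0.0, 0.0, -1.0]]
wrist_force: [0.1, 0.4, -0.4]
gripper_width: 1.0
```

play_rows([
  [[0,0,0,0,0],[0,0,0,0,0],[0,0,0,0,0]],
])

```text
time_s: 18.3
tcp_pos: [0.5063, -0.1142, 0.2033]
ee_rot: [[-0.993, 0.12, 0.0], [0.12, 0.993, 0.0], [-0.0, 0.0, -1.0]]
wrist_force: [0.2, -0.3, 0.6]
gripper_width: 0.999
```

```bash
python3 snap.py w8 100 460 20 290
```

```text
[ 0.50628216 -0.11420796  0.20334971] [-9.92821931e-01  1.19601041e-01 -4.51756290e-04] 0.9989675836636213 [ 0.20126398 -0.25704159  0.57858239]
scale 2.2222222222222223
```

View pics/w8.png

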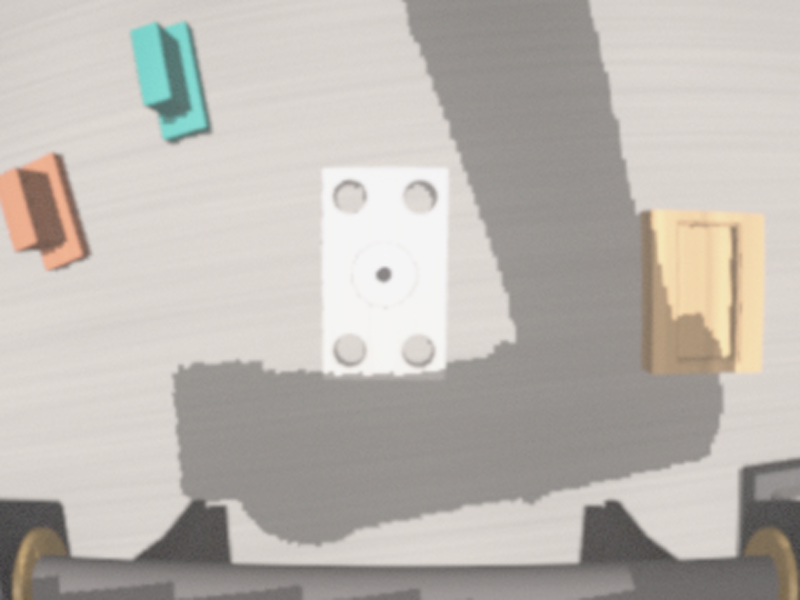

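Run:
```python
from h import *
import pickle
im,c,s=pickle.load(open("w8.pkl","rb"))
k=2.2222
C=lambda a:[(x/k+100,y/k+20) for x,y in a]
print("cov holes",rect("wrist",C([(350,197),(420,197),(418,349),(350,349)]),.076,.034,.016,c))
print("cov edge",rect("wrist",C([(322,168),(448,168),(446,376),(323,375)]),.104,.06,.016,c))
print("pin",hit("wrist",C([(384,274)])[0],.021,c))
print("no",rect("wrist",C([(643,209),(766,213),(763,373),(642,372)]),.084,.064,.018,c))
print("tool yaw",np.degrees(np.arctan2(s["ee_rot"][1,0],s["ee_rot"][0,0])))
# color blobs of copper: all centroids
hsv=cv2.cvtColor(im,cv2.COLOR_BGR2HSV)
m=cv2.inRange(hsv,(3,110,60),(14,255,255))
n,l,st,ce=cv2.connectedComponentsWithStats(m)
for i in range(1,n):
    if st[i,4]>60: print(st[i],ce[i],hsv[l==i].mean(0))
```

```text
cov holes [ 447.3 -116.6   -7.4    0.7]
cov edge [ 446.7 -116.5   -7.2    0.9]
pin [ 0.4475567 -0.1166486  0.021    ]
no [471.8  46.5  -4.7   3.4]
tool yaw 173.1309211992913
[  98   89   41   52 1330] [118.52781955 114.79774436] [  8.75714286 135.05338346 160.33383459]
[343 301  27  21 320] [358.703125 310.628125] [  8.70625  132.290625 177.765625]
[212 302  22  17 304] [222.80263158 309.71381579] [  8.83881579 136.99342105 207.00328947]
```

play_rows([
  [[0,-0.02,-0.001,-0.02,-0.007],[0,-0.04,-0.002,-0.05,-0.007],[0,-0.058,-0.002,-0.08,-0.007],[0,-0.058,-0.002,-0.11,-0.007],[0,-0.058,-0.002,-0.14,-0.007]],
])

```text
time_s: 18.77
tcp_pos: [0.4473, -0.1164, 0.0626]
ee_rot: [[-0.992, 0.126, 0.001], [0.126, 0.992, 0.0], [-0.001, 0.0, -1.0]]
wrist_force: [1.6, -0.5, -0.3]
gripper_width: 1.0
```

play_rows([
  [[0,0,0,-0.015,0],[0,0,0,-0.03,0],[0,0,0,-0.045,0],[0,0,0,-0.05,0],[0,0,0,-0.05,0]],
])

```text
time_s: 19.18
tcp_pos: [0.4471, -0.1166, 0.012]
ee_rot: [[-0.992, 0.127, -0.003], [0.127, 0.992, -0.0], [0.003, -0.001, -1.0]]
wrist_force: [-0.2, 0.1, 1.2]
gripper_width: 1.003
```

play_rows([
  [[0,0,0,0,0],[0,0,0,0,0]],
])

```text
time_s: 19.35
tcp_pos: [0.4484, -0.1168, 0.0141]
ee_rot: [[-0.992, 0.127, 0.002], [0.127, 0.992, -0.0], [-0.002, 0.0, -1.0]]
wrist_force: [0.1, 0.0, 0.2]
gripper_width: 0.999
```

play_rows([
  [[0,0,0,-0.004,0],[0,0,0,-0.008,0],[0,0,0,-0.0095,0],[0,0,0,-0.0095,0],[1,0,0,-0.0095,0]],
])

```text
time_s: 19.77
tcp_pos: [0.4474, -0.1171, 0.0038]
ee_rot: [[-0.992, 0.128, -0.0], [0.128, 0.992, -0.0], [0.0, -0.0, -1.0]]
wrist_force: [-0.5, -0.0, 0.1]
gripper_width: 0.976
```

play_rows([
  [[1,0,0,0,0],[1,0,0,0,0],[1,0,0,0,0],[1,0,0,0,0],[1,0,0,0,0]],
])

```text
time_s: 20.18
tcp_pos: [0.4475, -0.1171, 0.0039]
ee_rot: [[-0.992, 0.128, 0.0], [0.128, 0.992, 0.0], [-0.0, 0.0, -1.0]]
wrist_force: [-0.1, -0.3, 0.3]
gripper_width: 0.684
```

play_rows([
  [[1,0,0,0,0],[1,0,0,0,0],[1,0,0,0,0]],
])

```text
time_s: 20.43
tcp_pos: [0.4475, -0.1171, 0.0039]
ee_rot: [[-0.992, 0.128, 0.0], [0.128, 0.992, 0.0], [-0.0, 0.0, -1.0]]
wrist_force: [0.4, -0.1, 0.3]
gripper_width: 0.686
```

play_rows([
  [[1,0,0,0.005,0],[1,0,0,0.025,0],[1,0,0,0.055,0],[1,0,0,0.085,0],[1,0,0,0.115,0]],
])

```text
time_s: 20.85
tcp_pos: [0.4461, -0.117, 0.1195]
ee_rot: [[-0.992, 0.128, -0.003], [0.128, 0.992, 0.0], [0.003, -0.0, -1.0]]
wrist_force: [1.3, -0.1, -3.8]
gripper_width: 0.687
```

play_rows([
  [[1,0.01,0.012,0.02,0.02],[1,0.025,0.03,0.03,0.05],[1,0.045,0.055,0.035,0.08],[1,0.065,0.08,0.035,0.11],[1,0.085,0.105,0.035,0.131]],
])

```text
time_s: 21.27
tcp_pos: [0.5323, -0.011, 0.154]
ee_rot: [[-1.0, -0.003, -0.0], [-0.003, 1.0, 0.001], [0.0, 0.001, -1.0]]
wrist_force: [0.6, -1.4, -3.4]
gripper_width: 0.68
```

play_rows([
  [[1,0.02,0.025,0,0],[1,0.04,0.05,0,0],[1,0.06,0.075,0,0],[1,0.08,0.1,0,0],[1,0.095,0.117,0,0]],
])

```text
time_s: 21.68
tcp_pos: [0.6279, 0.1071, 0.1525]
ee_rot: [[-1.0, -0.004, -0.002], [-0.004, 1.0, 0.0], [0.002, 0.0, -1.0]]
wrist_force: [-0.6, -0.6, -2.9]
gripper_width: 0.681
```

play_rows([
  [[1,0.0077,0.0099,0,0],[1,0.0077,0.0099,-0.02,0],[1,0.0077,0.0099,-0.045,0],[1,0.0077,0.0099,-0.065,0],[1,0.0077,0.0099,-0.072,0]],
])

```text
time_s: 22.1
tcp_pos: [0.6315, 0.1136, 0.0773]
ee_rot: [[-1.0, -0.001, -0.009], [-0.001, 1.0, -0.002], [0.009, -0.002, -1.0]]
wrist_force: [0.1, -0.3, -3.3]
gripper_width: 0.685
```

play_rows([
  [[1,0,0,0,0],[1,0,0,0,0],[1,0,0,0,0],[1,0,0,0,0],[1,0,0,0,0]],
])

```text
time_s: 22.52
tcp_pos: [0.6359, 0.115, 0.0833]
ee_rot: [[-1.0, -0.003, 0.002], [-0.003, 1.0, 0.001], [-0.002, 0.001, -1.0]]
wrist_force: [1.0, 0.0, -2.2]
gripper_width: 0.686
```

play_rows([
  [[1,-0.0005,0,-0.006,0],[1,-0.0005,0,-0.012,0],[1,-0.0005,0,-0.018,0],[1,-0.0005,0,-0.024,0],[1,-0.0005,0,-0.03,0]],
])

```text
time_s: 22.93
tcp_pos: [0.6344, 0.1147, 0.0508]
ee_rot: [[-1.0, -0.003, -0.001], [-0.003, 1.0, -0.0], [0.001, -0.0, -1.0]]
wrist_force: [0.4, 0.6, -3.8]
gripper_width: 0.683
```

play_rows([
  [[1,0,0,-0.003,0],[1,0,0,-0.006,0],[1,0,0,-0.008,0],[1,0,0,-0.009,0],[1,0,0,-0.009,0]],
])

```text
time_s: 23.35
tcp_pos: [0.6347, 0.1149, 0.0426]
ee_rot: [[-1.0, -0.003, -0.0], [-0.003, 1.0, -0.0], [0.0, -0.0, -1.0]]
wrist_force: [0.1, -1.0, -4.0]
gripper_width: 0.684
```

play_rows([
  [[1,0,0,-0.001,0],[1,0,0,-0.002,0],[1,0,0,-0.002,0],[1,0,0,-0.002,0]],
])

```text
time_s: 23.68
tcp_pos: [0.6347, 0.1148, 0.0409]
ee_rot: [[-1.0, -0.003, 0.0], [-0.003, 1.0, 0.0], [-0.0, 0.0, -1.0]]
wrist_force: [-0.4, -0.4, -3.8]
gripper_width: 0.685
```

play_rows([
  [[1,0,0,-0.0005,0],[1,0,0,-0.001,0],[1,0,0,-0.0015,0],[1,0,0,-0.0015,0],[1,0,0,-0.0015,0]],
])

```text
time_s: 24.1
tcp_pos: [0.6348, 0.1149, 0.04]
ee_rot: [[-1.0, -0.003, 0.0], [-0.003, 1.0, 0.0], [-0.0, 0.0, -1.0]]
wrist_force: [-2.4, 0.4, 1.2]
gripper_width: 0.687
```

play_rows([
  [[0,0,0,0,0],[0,0,0,0,0],[0,0,0,0,0],[0,0,0,0,0],[0,0,0,0,0]],
])

```text
time_s: 24.52
tcp_pos: [0.6349, 0.1149, 0.0394]
ee_rot: [[-1.0, -0.003, 0.0], [-0.003, 1.0, 0.0], [-0.0, 0.0, -1.0]]
wrist_force: [0.4, -0.3, -1.3]
gripper_width: 0.952
```

play_rows([
  [[0,0,0,0.005,0],[0,0,0,0.02,0],[0,0,0,0.05,0],[0,0,0,0.08,0],[0,0,0,0.11,0]],
])

```text
time_s: 24.93
tcp_pos: [0.6345, 0.1147, 0.1507]
ee_rot: [[-1.0, -0.003, -0.0], [-0.003, 1.0, -0.0], [0.0, -0.0, -1.0]]
wrist_force: [1.1, 0.3, -0.2]
gripper_width: 0.999
```

play_rows([
  [[0,0.01,-0.02,0.02,0],[0,0.02,-0.05,0.03,0],[0,0.03,-0.085,0.05,0],[0,0.04,-0.12,0.07,0],[0,0.05,-0.155,0.08,0]],
])

```text
time_s: 25.35
tcp_pos: [0.6859, -0.0416, 0.2331]
ee_rot: [[-1.0, -0.004, 0.005], [-0.004, 1.0, -0.0], [-0.005, -0.0, -1.0]]
wrist_force: [0.7, 0.9, 0.5]
gripper_width: 0.998
```

play_rows([
  [[0,0.01,-0.035,0.01,0],[0,0.015,-0.07,0.02,0],[0,0.015,-0.09,0.02,0],[0,0.015,-0.09,0.02,0],[0,0.015,-0.09,0.02,0]],
])

```text
time_s: 25.77
tcp_pos: [0.6994, -0.1315, 0.2493]
ee_rot: [[-1.0, -0.0, -0.0], [-0.0, 1.0, 0.0], [0.0, 0.0, -1.0]]
wrist_force: [-0.5, 0.8, -0.7]
gripper_width: 1.001
```

play_rows([
  [[0,0,0,0,0],[0,0,0,0,0],[0,0,0,0,0]],
])

```text
time_s: 26.02
tcp_pos: [0.6996, -0.1288, 0.2493]
ee_rot: [[-1.0, -0.005, -0.0], [-0.005, 1.0, 0.0], [0.0, 0.0, -1.0]]
wrist_force: [-0.4, -0.1, -0.7]
gripper_width: 0.998
```

Run:
```python
from h import *
import pickle
s=sense();c=get_calibration("wrist");im=capture("wrist")
print(s["tcp_pos"],s["ee_rot"][:,0],s["gripper_width"])
pickle.dump((im,c,s),open("w9.pkl","wb"))
out=np.zeros((400,800,3),np.uint8);im2=cv2.convertScaleAbs(255*(im/255.)**.6)
for i,p in enumerate([(.647,-.036,.03),(.623,-.197,.03),(.386,-.288,.03),(.635,.115,.06)]):
    u=np.round(proj("wrist",p,c)[0]).astype(int)
    h=25 if i<3 else 25
    u=np.clip(u,25,[534,394]);print(i,u-25)
    a=cv2.resize(im2[u[1]-25:u[1]+25,u[0]-25:u[0]+25],(400,400),interpolation=cv2.INTER_CUBIC)
    if i==0: big=np.zeros((600,800,3),np.uint8)
    a=cv2.resize(im2[u[1]-25:u[1]+25,u[0]-25:u[0]+25],(300,300) if 1 else 0,interpolation=cv2.INTER_CUBIC)
    big[(i//2)*300:(i//2)*300+300,(i%2)*300:(i%2)*300+300]=a
cv2.imwrite("pics/m2.png",big[:,:600])
```

```text
[ 0.69962423 -0.12878017  0.24930504] [-9.99989440e-01 -4.58856977e-03  2.53563288e-04] 0.9984358428429352
0 [334 123]
1 [199 102]
2 [135   0]
3 [454 123]
```

View pics/m2.png

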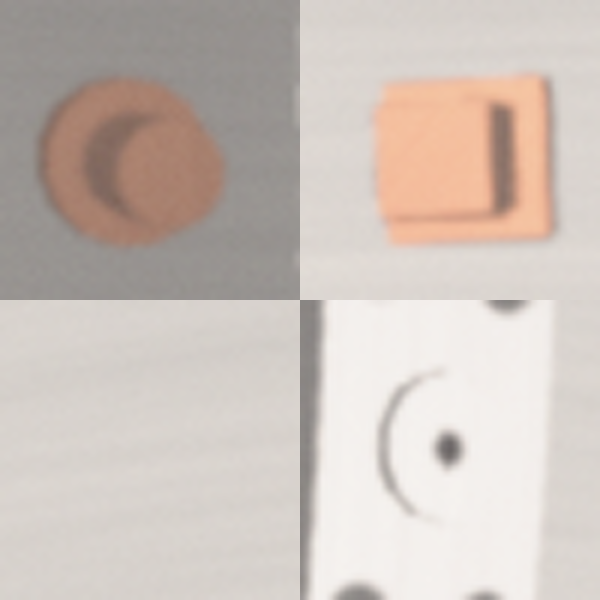

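Run:
```python
from h import *
import pickle
im,c,s=pickle.load(open("w9.pkl","rb"))
C=lambda a,o:[(x/6+o[0]-.4,y/6+o[1]-.4) for x,y in a]
o=(334,123)
print("re stem",hit("wrist",C([(171,169)],o)[0],.05,c),"foot",hit("wrist",C([(127,161)],o)[0],.014,c))
o=(199,102)
print("se foot",rect("wrist",C([(248,77),(252,238),(92,244),(87,82)],o),.034,.034,.014,c))
print("se stem",rect("wrist",C([(80,98),(190,99),(190,216),(84,220)],o),.022,.022,.05,c))
_,c8,_=pickle.load(open("w8.pkl","rb"));k=2.2222
D=lambda a:[(x/k+100,y/k+20) for x,y in a]
print("oe stem top?",[hit("wrist",u,.05,c8) for u in D([(0,172),(20,168),(36,247),(15,251)])])
print("oe foot",[hit("wrist",u,.014,c8) for u in D([(57,153),(88,256),(46,269)])])
```

```text
re stem [ 0.64864585 -0.03738329  0.05      ] foot [ 0.64924934 -0.03791696  0.014     ]
se foot [ 6.242e+02 -1.966e+02  8.000e-01  4.000e-01]
se stem [ 6.241e+02 -1.969e+02 -2.000e-01  8.000e-01]
oe stem top? [array([ 0.365859 , -0.2940666,  0.05     ]), array([ 0.36677751, -0.28232659,  0.05      ]), array([ 0.4069106 , -0.27887988,  0.05      ]), array([ 0.40634373, -0.29109393,  0.05      ])]
oe foot [array([ 0.35643618, -0.27864429,  0.014     ]), array([ 0.41456179, -0.26808772,  0.014     ]), array([ 0.41648978, -0.2942699 ,  0.014     ])]
```

play_rows([
  [[0,-0.015,0.03,-0.02,0],[0,-0.03,0.06,-0.04,0],[0,-0.045,0.085,-0.06,0],[0,-0.0504,0.0914,-0.09,0],[0,-0.0504,0.0914,-0.12,0]],
])

```text
time_s: 26.48
tcp_pos: [0.6485, -0.0356, 0.13]
ee_rot: [[-1.0, -0.007, 0.003], [-0.007, 1.0, 0.001], [-0.003, 0.001, -1.0]]
wrist_force: [-0.0, -0.1, -0.3]
gripper_width: 1.001
```

play_rows([
  [[0,0,0,-0.02,0],[0,0,0,-0.045,0],[0,0,0,-0.07,0],[0,0,0,-0.09,0],[0,0,0,-0.095,0]],
])

```text
time_s: 26.9
tcp_pos: [0.6466, -0.0381, 0.0305]
ee_rot: [[-1.0, -0.003, -0.007], [-0.003, 1.0, -0.0], [0.007, -0.0, -1.0]]
wrist_force: [-0.7, -0.1, -0.0]
gripper_width: 1.0
```

play_rows([
  [[0,0,0,0,0],[0,0,0,0,0],[0,0,0,0,0],[0,0,0,0,0]],
])

```text
time_s: 27.23
tcp_pos: [0.6504, -0.0385, 0.0362]
ee_rot: [[-1.0, -0.003, 0.003], [-0.003, 1.0, 0.0], [-0.003, 0.0, -1.0]]
wrist_force: [-1.5, -0.1, 0.7]
gripper_width: 0.996
```

play_rows([
  [[0,-0.001,0.001,-0.004,0],[0,-0.001,0.001,-0.008,0],[0,-0.001,0.001,-0.01,0],[0,-0.001,0.001,-0.01,0],[0.9,-0.001,0.001,-0.01,0]],
])

```text
time_s: 27.65
tcp_pos: [0.6481, -0.0378, 0.024]
ee_rot: [[-1.0, -0.003, -0.001], [-0.003, 1.0, -0.0], [0.001, -0.0, -1.0]]
wrist_force: [0.6, 0.3, -0.4]
gripper_width: 0.973
```

play_rows([
  [[1,0,0,0,0],[1,0,0,0,0],[1,0,0,0,0],[1,0,0,0,0],[1,0,0,0,0]],
])

```text
time_s: 28.07
tcp_pos: [0.6483, -0.0378, 0.0244]
ee_rot: [[-1.0, -0.003, 0.0], [-0.003, 1.0, 0.0], [-0.0, 0.0, -1.0]]
wrist_force: [-0.1, -0.0, 0.2]
gripper_width: 0.63
```

play_rows([
  [[1,0,0,0,0],[1,0,0,0,0],[1,0,0,0,0],[1,0,0,0,0],[1,0,0,0,0]],
])

```text
time_s: 28.48
tcp_pos: [0.6482, -0.0377, 0.0243]
ee_rot: [[-1.0, -0.003, 0.0], [-0.003, 1.0, 0.0], [-0.0, 0.0, -1.0]]
wrist_force: [-1.4, 1.7, 0.3]
gripper_width: 0.25
```

play_rows([
  [[1,0,0,0,0],[1,0,0,0,0],[1,0,0,0,0]],
])

```text
time_s: 28.73
tcp_pos: [0.6483, -0.0377, 0.0243]
ee_rot: [[-1.0, -0.003, 0.0], [-0.003, 1.0, 0.0], [-0.0, 0.0, -1.0]]
wrist_force: [0.3, -0.2, 0.8]
gripper_width: 0.244
```

play_rows([
  [[1,0,0,0.01,0],[1,0,0,0.035,0],[1,0,0,0.065,0],[1,0,0,0.095,0],[1,0,0,0.125,0]],
])

```text
time_s: 29.15
tcp_pos: [0.6473, -0.0379, 0.1503]
ee_rot: [[-1.0, -0.003, -0.002], [-0.003, 1.0, -0.0], [0.002, -0.0, -1.0]]
wrist_force: [2.0, 0.5, -2.9]
gripper_width: 0.245
```

play_rows([
  [[1,0,0.015,0.025,0],[1,0.002,0.04,0.045,0],[1,0.005,0.07,0.055,0],[1,0.008,0.105,0.055,0],[1,0.01,0.14,0.055,0]],
])

```text
time_s: 29.57
tcp_pos: [0.6581, 0.1032, 0.2056]
ee_rot: [[-1.0, -0.001, 0.001], [-0.001, 1.0, 0.001], [-0.001, 0.001, -1.0]]
wrist_force: [1.1, 0.0, -3.7]
gripper_width: 0.244
```

play_rows([
  [[1,0.002,0.035,0,0],[1,0.004,0.07,0,0],[1,0.005,0.105,0,0],[1,0.007,0.14,0,0],[1,0.007,0.165,0,0]],
])

```text
time_s: 29.98
tcp_pos: [0.6645, 0.27, 0.2036]
ee_rot: [[-1.0, -0.004, -0.001], [-0.004, 1.0, 0.0], [0.001, 0.0, -1.0]]
wrist_force: [0.2, 0.0, -2.8]
gripper_width: 0.247
```

play_rows([
  [[1,0,0.015,0,0],[1,0,0.02,0,0],[1,0,0.02,0,0],[1,0,0.02,0,0],[1,0,0.02,0,0]],
])

```text
time_s: 30.4
tcp_pos: [0.6653, 0.2855, 0.2045]
ee_rot: [[-1.0, -0.001, -0.001], [-0.001, 1.0, -0.001], [0.001, -0.001, -1.0]]
wrist_force: [0.5, -0.4, -3.9]
gripper_width: 0.245
```

```bash
cat > wood.py <<'E'
from h import *
import pickle,sys
n=sys.argv[1]
s=sense();c=get_calibration("wrist");im=capture("wrist")
print(s["tcp_pos"],s["ee_rot"][:,0],s["gripper_width"])
pickle.dump((im,c,s),open(n+".pkl","wb"))
hsv=cv2.cvtColor(im,cv2.COLOR_BGR2HSV)
m=cv2.inRange(hsv,(12,70,50),(28,255,255))
m=cv2.morphologyEx(m,cv2.MORPH_CLOSE,np.ones((5,5)))
for k in cv2.findContours(m,cv2.RETR_EXTERNAL,cv2.CHAIN_APPROX_NONE)[0]:
    if cv2.contourArea(k)<400: continue
    p=np.array([hit("wrist",u,.018,c)[:2]*1000 for u in k[:,0]],np.float32)
    print(np.round(k[:,0].mean(0)),cv2.minAreaRect(p))
E
python3 wood.py w10
```

```text
[0.66527399 0.28546357 0.20446704] [-9.99999270e-01 -1.07497210e-03  5.52182999e-04] 0.24528316503603778
[288. 331.] ((845.6199340820312, 296.9671630859375), (27.887529373168945, 464.33807373046875), 0.1297513246536255)
[306. 114.] ((575.19921875, 311.0829772949219), (84.51334381103516, 65.07633972167969), 15.231489181518555)
[91. 46.] ((473.2205810546875, 51.959468841552734), (72.97085571289062, 86.42271423339844), 85.70598602294922)
[226.   5.] ((448.7693176269531, 221.3650360107422), (66.03331756591797, 16.636682510375977), 85.28472900390625)
```

play_rows([
  [[1,-0.02,0.006,0,0],[1,-0.05,0.014,0,0],[1,-0.075,0.021,0,0],[1,-0.0905,0.0253,-0.015,0],[1,-0.0905,0.0253,-0.04,0]],
])

```text
time_s: 30.87
tcp_pos: [0.5741, 0.3133, 0.1688]
ee_rot: [[-1.0, -0.004, 0.006], [-0.004, 1.0, 0.005], [-0.006, 0.005, -1.0]]
wrist_force: [1.2, 0.2, -2.8]
gripper_width: 0.241
```

play_rows([
  [[1,0,0,-0.03,0],[1,0,0,-0.06,0],[1,0,0,-0.085,0],[1,0,0,-0.1,0],[1,0,0,-0.105,0]],
])

```text
time_s: 31.28
tcp_pos: [0.5734, 0.31, 0.0563]
ee_rot: [[-1.0, -0.001, -0.005], [-0.001, 1.0, -0.004], [0.005, -0.004, -1.0]]
wrist_force: [-0.4, -0.2, -3.2]
gripper_width: 0.244
```

play_rows([
  [[1,0,0,0,0],[1,0,0,0,0],[1,0,0,0,0],[1,0,0,0,0],[1,0,0,0,0]],
])

```text
time_s: 31.7
tcp_pos: [0.5754, 0.313, 0.0608]
ee_rot: [[-1.0, -0.003, 0.002], [-0.003, 1.0, 0.002], [-0.002, 0.002, -1.0]]
wrist_force: [-1.1, -0.3, -2.9]
gripper_width: 0.245
```

Adjust (−0.5, −2 mm) and go down 28 mm with a gentle end.

play_rows([
  [[1,0,-0.002,-0.004,0],[1,0,-0.002,-0.01,0],[1,0,-0.002,-0.016,0],[1,0,-0.002,-0.021,0],[1,0,-0.002,-0.024,0]],
])

```text
time_s: 32.12
tcp_pos: [0.5741, 0.3101, 0.0338]
ee_rot: [[-1.0, -0.003, -0.002], [-0.003, 1.0, -0.001], [0.002, -0.001, -1.0]]
wrist_force: [0.1, 0.2, -3.4]
gripper_width: 0.244
```

play_rows([
  [[1,0,0,-0.001,0],[1,0,0,-0.002,0],[1,0,0,-0.002,0],[1,0,0,-0.002,0]],
])

```text
time_s: 32.45
tcp_pos: [0.5749, 0.3107, 0.0335]
ee_rot: [[-1.0, -0.003, 0.0], [-0.003, 1.0, 0.0], [-0.0, 0.0, -1.0]]
wrist_force: [-0.1, 0.7, -3.3]
gripper_width: 0.244
```

play_rows([
  [[1,0,0,-0.0005,0],[1,0,0,-0.001,0],[1,0,0,-0.0015,0],[1,0,0,-0.0015,0],[1,0,0,-0.0015,0]],
])

```text
time_s: 32.87
tcp_pos: [0.5749, 0.3107, 0.0323]
ee_rot: [[-1.0, -0.003, 0.001], [-0.003, 1.0, 0.0], [-0.001, 0.0, -1.0]]
wrist_force: [-1.6, -0.4, -0.6]
gripper_width: 0.244
```

play_rows([
  [[0,0,0,0,0],[0,0,0,0,0],[0,0,0,0,0],[0,0,0,0,0],[0,0,0,0,0]],
])

```text
time_s: 33.28
tcp_pos: [0.575, 0.3107, 0.032]
ee_rot: [[-1.0, -0.003, 0.0], [-0.003, 1.0, 0.0], [-0.0, 0.0, -1.0]]
wrist_force: [0.5, -0.9, -0.9]
gripper_width: 0.537
```

play_rows([
  [[0,0,0,0.01,0],[0,0,0,0.035,0],[0,0,0,0.065,0],[0,0,0,0.095,0],[0,0,0,0.125,0]],
])

```text
time_s: 33.7
tcp_pos: [0.5748, 0.3104, 0.159]
ee_rot: [[-1.0, -0.003, 0.001], [-0.003, 1.0, 0.0], [-0.001, 0.0, -1.0]]
wrist_force: [0.0, 0.3, -0.1]
gripper_width: 0.918
```

play_rows([
  [[0,0.003,-0.03,0.01,0],[0,0.006,-0.06,0.01,0],[0,0.01,-0.095,0.01,0],[0,0.013,-0.13,0.01,0],[0,0.016,-0.165,0.01,0]],
])

```text
time_s: 34.12
tcp_pos: [0.5908, 0.1442, 0.168]
ee_rot: [[-1.0, -0.004, 0.001], [-0.004, 1.0, 0.001], [-0.001, 0.001, -1.0]]
wrist_force: [0.2, -0.2, 0.2]
gripper_width: 0.999
```

play_rows([
  [[0,0.003,-0.035,0,0],[0,0.006,-0.07,0,0],[0,0.01,-0.105,0,0],[0,0.013,-0.14,0,0],[0,0.016,-0.175,0,0]],
])

```text
time_s: 34.53
tcp_pos: [0.6068, -0.0312, 0.168]
ee_rot: [[-1.0, -0.003, 0.001], [-0.003, 1.0, 0.0], [-0.001, 0.0, -1.0]]
wrist_force: [0.1, 0.6, -0.1]
gripper_width: 1.002
```

play_rows([
  [[0,0.003,-0.035,0,0.003],[0,0.006,-0.07,0,0.006],[0,0.01,-0.105,0,0.006],[0,0.014,-0.14,0,0.006],[0,0.0175,-0.1675,0,0.006]],
])

```text
time_s: 34.95
tcp_pos: [0.6242, -0.1996, 0.1678]
ee_rot: [[-1.0, -0.008, 0.001], [-0.008, 1.0, -0.0], [-0.001, -0.0, -1.0]]
wrist_force: [0.4, 1.1, -0.1]
gripper_width: 0.999
```

play_rows([
  [[0,0,0,-0.02,0],[0,0,0,-0.05,0],[0,0,0,-0.08,0],[0,0,0,-0.1,0],[0,0,0,-0.105,0]],
])

```text
time_s: 35.37
tcp_pos: [0.6216, -0.1968, 0.0582]
ee_rot: [[-1.0, -0.008, -0.007], [-0.008, 1.0, 0.001], [0.007, 0.001, -1.0]]
wrist_force: [-0.5, 0.3, -1.2]
gripper_width: 1.003
```

play_rows([
  [[0,0,0,0,0],[0,0,0,0,0],[0,0,0,0,0],[0,0,0,0,0],[0,0,0,0,0]],
])

```text
time_s: 35.78
tcp_pos: [0.6252, -0.197, 0.0635]
ee_rot: [[-1.0, -0.009, 0.003], [-0.009, 1.0, -0.0], [-0.003, -0.0, -1.0]]
wrist_force: [-0.2, 0.4, -0.2]
gripper_width: 1.004
```

play_rows([
  [[0,0,0,-0.01,0],[0,0,0,-0.022,0],[0,0,0,-0.034,0],[0,0,0,-0.039,0],[0,0,0,-0.039,0]],
])

```text
time_s: 36.2
tcp_pos: [0.6224, -0.1967, 0.0198]
ee_rot: [[-1.0, -0.008, -0.005], [-0.008, 1.0, 0.001], [0.005, 0.001, -1.0]]
wrist_force: [-0.3, -0.4, 0.1]
gripper_width: 0.997
```

play_rows([
  [[1,0,0,0,0],[1,0,0,0,0],[1,0,0,0,0],[1,0,0,0,0],[1,0,0,0,0]],
])

```text
time_s: 36.62
tcp_pos: [0.6246, -0.197, 0.0233]
ee_rot: [[-1.0, -0.009, 0.001], [-0.009, 1.0, -0.0], [-0.001, -0.0, -1.0]]
wrist_force: [0.7, 0.8, 0.3]
gripper_width: 0.706
```

play_rows([
  [[1,0,0,0,0],[1,0,0,0,0],[1,0,0,0,0],[1,0,0,0,0],[1,0,0,0,0]],
])

```text
time_s: 37.03
tcp_pos: [0.6242, -0.197, 0.0228]
ee_rot: [[-1.0, -0.009, 0.0], [-0.009, 1.0, -0.0], [-0.0, -0.0, -1.0]]
wrist_force: [0.4, -0.5, 0.4]
gripper_width: 0.324
```

play_rows([
  [[1,0,0,0,0],[1,0,0,0,0],[1,0,0,0,0]],
])

```text
time_s: 37.28
tcp_pos: [0.6242, -0.1971, 0.0228]
ee_rot: [[-1.0, -0.009, -0.0], [-0.009, 1.0, -0.0], [0.0, -0.0, -1.0]]
wrist_force: [1.0, -1.1, -1.1]
gripper_width: 0.252
```

play_rows([
  [[1,0,0,0.01,0],[1,0,0,0.035,0],[1,0,0,0.065,0],[1,0,0,0.095,0],[1,0,0,0.125,0]],
])

```text
time_s: 37.7
tcp_pos: [0.6234, -0.1967, 0.1487]
ee_rot: [[-1.0, -0.009, -0.002], [-0.009, 1.0, 0.001], [0.002, 0.001, -1.0]]
wrist_force: [0.5, -0.1, -3.8]
gripper_width: 0.249
```

play_rows([
  [[1,-0.005,0.015,0.025,0],[1,-0.013,0.04,0.045,-0.03],[1,-0.022,0.07,0.055,-0.06],[1,-0.032,0.1,0.055,-0.09],[1,-0.042,0.13,0.055,-0.12]],
])

```text
time_s: 38.12
tcp_pos: [0.5814, -0.0657, 0.2037]
ee_rot: [[-0.994, 0.113, 0.001], [0.113, 0.994, 0.001], [-0.001, 0.001, -1.0]]
wrist_force: [0.3, 0.7, -3.2]
gripper_width: 0.249
```

play_rows([
  [[1,-0.01,0.03,0,-0.02],[1,-0.02,0.065,0,-0.04],[1,-0.03,0.1,0,-0.06],[1,-0.04,0.13,0,-0.08],[1,-0.05,0.16,0,-0.095]],
])

```text
time_s: 38.53
tcp_pos: [0.5307, 0.0945, 0.2028]
ee_rot: [[-0.979, 0.206, -0.001], [0.206, 0.979, 0.0], [0.001, 0.0, -1.0]]
wrist_force: [0.2, 0.3, -3.7]
gripper_width: 0.249
```

play_rows([
  [[1,-0.01,0.03,0,0],[1,-0.02,0.06,0,0],[1,-0.028,0.09,0,0],[1,-0.032,0.11,0,0],[1,-0.032,0.117,0,0]],
])

```text
time_s: 38.95
tcp_pos: [0.4989, 0.2125, 0.2028]
ee_rot: [[-0.979, 0.202, -0.001], [0.202, 0.979, 0.001], [0.001, 0.001, -1.0]]
wrist_force: [-0.0, 0.3, -3.9]
gripper_width: 0.25
```

play_rows([
  [[1,0,0,0,0],[1,0,0,0,0],[1,0,0,0,0]],
])

```text
time_s: 39.2
tcp_pos: [0.5001, 0.209, 0.2026]
ee_rot: [[-0.979, 0.206, -0.001], [0.206, 0.979, -0.001], [0.001, -0.001, -1.0]]
wrist_force: [0.5, 0.2, -3.0]
gripper_width: 0.249
```

```bash
python3 wood.py w11
python3 - <<'E'
import numpy as np,pickle
s=pickle.load(open('w11.pkl','rb'))[2];r=s["ee_rot"];print(np.degrees(np.arctan2(r[1,0],r[0,0])))
E
```

```text
[0.50010741 0.20895082 0.20262341] [-9.78587735e-01  2.05828871e-01  7.21685490e-04] 0.249451160492666
[289. 331.] ((677.66064453125, 184.46731567382812), (461.4138488769531, 27.744657516479492), 78.1218490600586)
[340. 287.] ((626.6848754882812, 253.8679962158203), (16.724170684814453, 78.45449829101562), 83.20242309570312)
[224. 288.] ((597.5533447265625, 117.29619598388672), (15.253045082092285, 77.12985229492188), 74.2785415649414)
[373. 233.] ((564.749755859375, 305.1077880859375), (70.39167785644531, 70.46328735351562), 13.513636589050293)
[146. 201.] ((471.6075439453125, 50.46186065673828), (69.49134063720703, 84.2712173461914), 85.5841064453125)
[282. 109.] ((406.3841552734375, 228.4776611328125), (64.07235717773438, 84.49555969238281), 77.40689849853516)
168.1219721915387
```

play_rows([
  [[1,-0.02,0.004,0,-0.005],[1,-0.05,0.01,0,-0.01],[1,-0.075,0.015,0,-0.01],[1,-0.0932,0.0193,-0.015,-0.01],[1,-0.0932,0.0193,-0.04,-0.01]],
])

```text
time_s: 39.67
tcp_pos: [0.4062, 0.2296, 0.1652]
ee_rot: [[-0.977, 0.214, 0.004], [0.214, 0.977, 0.005], [-0.003, 0.006, -1.0]]
wrist_force: [0.0, 0.6, -4.7]
gripper_width: 0.25
```

play_rows([
  [[1,0,0,-0.03,0],[1,0,0,-0.06,0],[1,0,0,-0.085,0],[1,0,0,-0.1,0],[1,0,0,-0.105,0]],
])

```text
time_s: 40.08
tcp_pos: [0.4061, 0.227, 0.0555]
ee_rot: [[-0.976, 0.217, -0.004], [0.217, 0.976, -0.004], [0.003, -0.005, -1.0]]
wrist_force: [0.4, -0.2, -3.0]
gripper_width: 0.253
```

play_rows([
  [[1,0,0,0,0],[1,0,0,0,0],[1,0,0,0,0],[1,0,0,0,0],[1,0,0,0,0]],
])

```text
time_s: 40.5
tcp_pos: [0.4076, 0.2298, 0.0589]
ee_rot: [[-0.977, 0.215, 0.002], [0.215, 0.977, 0.002], [-0.001, 0.002, -1.0]]
wrist_force: [-0.6, 0.8, -2.7]
gripper_width: 0.25
```

play_rows([
  [[1,-0.0005,-0.001,-0.004,0],[1,-0.0005,-0.001,-0.01,0],[1,-0.0005,-0.001,-0.016,0],[1,-0.0005,-0.001,-0.021,0],[1,-0.0005,-0.001,-0.024,0]],
])

```text
time_s: 40.92
tcp_pos: [0.4061, 0.2279, 0.0327]
ee_rot: [[-0.977, 0.215, -0.001], [0.215, 0.977, -0.001], [0.001, -0.002, -1.0]]
wrist_force: [-0.5, 0.1, -2.9]
gripper_width: 0.252
```

play_rows([
  [[1,0,0,-0.001,0],[1,0,0,-0.002,0],[1,0,0,-0.003,0],[1,0,0,-0.003,0],[1,0,0,-0.003,0]],
])

```text
time_s: 41.33
tcp_pos: [0.4067, 0.2285, 0.0309]
ee_rot: [[-0.977, 0.215, 0.0], [0.215, 0.977, 0.0], [-0.0, 0.0, -1.0]]
wrist_force: [-0.2, 0.8, -2.8]
gripper_width: 0.25
```

play_rows([
  [[1,0,0,-0.0005,0],[1,0,0,-0.001,0],[1,0,0,-0.001,0],[1,0,0,-0.001,0]],
])

```text
time_s: 41.67
tcp_pos: [0.4067, 0.2285, 0.0307]
ee_rot: [[-0.977, 0.214, 0.001], [0.214, 0.977, 0.0], [-0.001, 0.001, -1.0]]
wrist_force: [-1.9, -1.3, 5.0]
gripper_width: 0.253
```

play_rows([
  [[0,0,0,0,0],[0,0,0,0,0],[0,0,0,0,0],[0,0,0,0,0],[0,0,0,0,0]],
])

```text
time_s: 42.08
tcp_pos: [0.4067, 0.2284, 0.0298]
ee_rot: [[-0.977, 0.214, 0.0], [0.214, 0.977, 0.0], [-0.0, 0.0, -1.0]]
wrist_force: [-0.0, 0.3, 0.1]
gripper_width: 0.542
```

play_rows([
  [[0,0,0,0.01,0],[0,0,0,0.035,0],[0,0,0,0.065,0],[0,0,0,0.1,0],[0,0,0,0.13,0]],
])

```text
time_s: 42.5
tcp_pos: [0.4067, 0.2283, 0.1617]
ee_rot: [[-0.977, 0.214, 0.001], [0.214, 0.977, 0.0], [-0.001, 0.0, -1.0]]
wrist_force: [0.3, 0.1, 0.3]
gripper_width: 0.921
```

play_rows([
  [[0,0.004,-0.03,0.02,0.03],[0,0.008,-0.06,0.04,0.06],[0,0.013,-0.095,0.04,0.09],[0,0.018,-0.13,0.04,0.12],[0,0.023,-0.165,0.04,0.15]],
])

```text
time_s: 42.92
tcp_pos: [0.4295, 0.0621, 0.2004]
ee_rot: [[-0.998, 0.064, 0.001], [0.064, 0.998, 0.001], [-0.001, 0.001, -1.0]]
wrist_force: [0.9, -0.3, 0.7]
gripper_width: 0.997
```

play_rows([
  [[0,0.004,-0.035,0,0.03],[0,0.008,-0.07,0,0.06],[0,0.013,-0.105,0,0.09],[0,0.018,-0.14,0,0.12],[0,0.023,-0.175,0,0.15]],
])

```text
time_s: 43.33
tcp_pos: [0.4524, -0.1134, 0.1999]
ee_rot: [[-0.996, -0.085, 0.0], [-0.085, 0.996, 0.0], [-0.0, 0.0, -1.0]]
wrist_force: [1.2, 0.6, 0.0]
gripper_width: 1.0
```

play_rows([
  [[0,0.004,-0.035,0,0],[0,0.008,-0.07,0,0],[0,0.013,-0.105,0,0],[0,0.018,-0.14,0,0],[0,0.022,-0.168,0,0]],
])

```text
time_s: 43.75
tcp_pos: [0.4744, -0.2821, 0.1995]
ee_rot: [[-0.997, -0.083, -0.0], [-0.083, 0.997, -0.0], [0.0, -0.0, -1.0]]
wrist_force: [-0.0, 0.0, -0.8]
gripper_width: 0.999
```

play_rows([
  [[0,0,0,0,0],[0,0,0,0,0],[0,0,0,0,0]],
])

```text
time_s: 44.0
tcp_pos: [0.4741, -0.2795, 0.1993]
ee_rot: [[-0.997, -0.083, -0.001], [-0.083, 0.997, 0.001], [0.001, 0.001, -1.0]]
wrist_force: [-0.5, -0.0, 0.3]
gripper_width: 1.002
```

```bash
python3 snap.py w12 220 340 70 160
python3 - <<'E'
from h import *
import pickle
im,c,s=pickle.load(open("w12.pkl","rb"))
print(proj("wrist",[.3865,-.2866,.03],c))
E
```

```text
[ 0.47412086 -0.27948194  0.19934907] [-9.96541059e-01 -8.30972567e-02  8.74254893e-04] 1.0017436575990686 [-0.5260948  -0.00890836  0.26470408]
scale 6.666666666666667
[[281.65516639 114.91452033]]
```

View pics/w12.png

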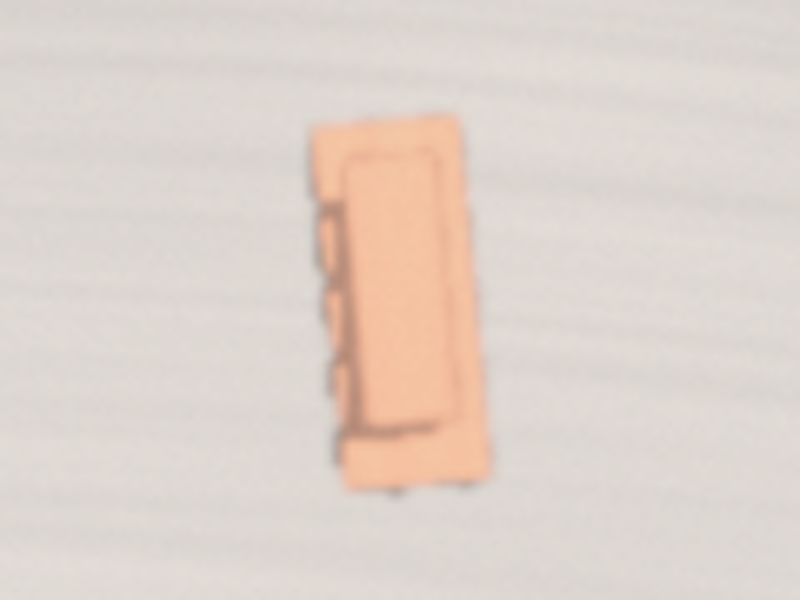

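Run:
```python
from h import *
import pickle
im,c,s=pickle.load(open("w12.pkl","rb"))
C=lambda a:[(x/6.6667+220-.4,y/6.6667+70-.4) for x,y in a]
print("foot",rect("wrist",C([(314,126),(458,116),(491,478),(346,490)]),.06,.024,.014,c))
print("blade",rect("wrist",C([(345,155),(437,150),(460,417),(362,427)]),.04,.014,.05,c))
r=s["ee_rot"];print(np.degrees(np.arctan2(-r[1,0],-r[0,0])))
```

```text
foot [ 385.7 -288.5    9.7    0.6]
blade [ 385.4 -288.5    8.9    0.4]
4.766620401753178
```

play_rows([
  [[0,-0.02,-0.002,-0.01,0.02],[0,-0.045,-0.005,-0.03,0.05],[0,-0.07,-0.008,-0.05,0.08],[0,-0.0881,-0.009,-0.08,0.08],[0,-0.0881,-0.009,-0.11,0.08]],
])

```text
time_s: 44.47
tcp_pos: [0.3834, -0.2872, 0.09]
ee_rot: [[-0.987, -0.163, 0.001], [-0.163, 0.987, 0.0], [-0.001, 0.0, -1.0]]
wrist_force: [0.4, -0.6, -0.7]
gripper_width: 1.0
```

play_rows([
  [[0,0,0,-0.015,0],[0,0,0,-0.03,0],[0,0,0,-0.035,0],[0,0,0,-0.035,0],[0,0,0,-0.035,0]],
])

```text
time_s: 44.88
tcp_pos: [0.3871, -0.2883, 0.0554]
ee_rot: [[-0.986, -0.165, 0.001], [-0.165, 0.986, -0.0], [-0.001, -0.001, -1.0]]
wrist_force: [0.3, 0.2, 1.0]
gripper_width: 1.002
```

play_rows([
  [[0,0,0,0,0],[0,0,0,0,0],[0,0,0,0,0]],
])

```text
time_s: 45.13
tcp_pos: [0.3871, -0.2888, 0.0557]
ee_rot: [[-0.987, -0.163, 0.002], [-0.163, 0.987, -0.001], [-0.002, -0.001, -1.0]]
wrist_force: [-0.5, -0.1, -0.4]
gripper_width: 0.997
```

play_rows([
  [[0,-0.0005,0,-0.01,0],[0,-0.0005,0,-0.02,0],[0,-0.0005,0,-0.028,0],[0,-0.0005,0,-0.031,0],[0,-0.0005,0,-0.031,0]],
])

```text
time_s: 45.55
tcp_pos: [0.3855, -0.2886, 0.0233]
ee_rot: [[-0.987, -0.163, -0.001], [-0.163, 0.987, 0.0], [0.001, 0.001, -1.0]]
wrist_force: [-0.8, -0.0, 0.2]
gripper_width: 0.999
```

play_rows([
  [[1,0,0,0,0],[1,0,0,0,0],[1,0,0,0,0],[1,0,0,0,0],[1,0,0,0,0]],
])

```text
time_s: 45.97
tcp_pos: [0.3861, -0.2887, 0.0241]
ee_rot: [[-0.987, -0.163, 0.001], [-0.163, 0.987, -0.0], [-0.001, -0.0, -1.0]]
wrist_force: [0.4, -0.7, 0.3]
gripper_width: 0.709
```

play_rows([
  [[1,0,0,0,0],[1,0,0,0,0],[1,0,0,0,0],[1,0,0,0,0],[1,0,0,0,0]],
])

```text
time_s: 46.38
tcp_pos: [0.386, -0.2887, 0.0238]
ee_rot: [[-0.987, -0.163, -0.0], [-0.163, 0.987, -0.0], [0.0, -0.0, -1.0]]
wrist_force: [-0.0, 0.7, 0.2]
gripper_width: 0.322
```

play_rows([
  [[1,0,0,0,0],[1,0,0,0,0],[1,0,0,0,0],[1,0,0,0,0],[1,0,0,0,0]],
])

```text
time_s: 46.8
tcp_pos: [0.386, -0.2887, 0.0237]
ee_rot: [[-0.987, -0.163, 0.0], [-0.163, 0.987, 0.0], [-0.0, 0.0, -1.0]]
wrist_force: [0.2, 0.2, -1.1]
gripper_width: 0.154
```

play_rows([
  [[1,0,0,0.01,0],[1,0,0,0.035,0],[1,0,0,0.065,0],[1,0,0,0.095,0],[1,0,0,0.125,0]],
])

```text
time_s: 47.22
tcp_pos: [0.3849, -0.2881, 0.1493]
ee_rot: [[-0.987, -0.163, -0.002], [-0.163, 0.987, 0.001], [0.002, 0.002, -1.0]]
wrist_force: [0.6, -0.2, -3.7]
gripper_width: 0.158
```

play_rows([
  [[1,0.008,0.015,0.025,-0.02],[1,0.02,0.035,0.045,-0.05],[1,0.035,0.062,0.05,-0.08],[1,0.05,0.09,0.05,-0.11],[1,0.065,0.118,0.05,-0.14]],
])

```text
time_s: 47.63
tcp_pos: [0.4507, -0.1693, 0.1988]
ee_rot: [[-1.0, -0.021, 0.0], [-0.021, 1.0, 0.001], [-0.0, 0.001, -1.0]]
wrist_force: [0.1, -0.1, -3.7]
gripper_width: 0.165
```

play_rows([
  [[1,0.015,0.028,0,-0.03],[1,0.03,0.056,0,-0.06],[1,0.045,0.084,0,-0.094],[1,0.06,0.112,0,-0.094],[1,0.075,0.14,0,-0.094]],
])

```text
time_s: 48.05
tcp_pos: [0.5254, -0.0291, 0.1979]
ee_rot: [[-0.998, 0.07, -0.002], [0.07, 0.998, 0.0], [0.002, 0.0, -1.0]]
wrist_force: [0.4, -1.0, -2.7]
gripper_width: 0.156
```

play_rows([
  [[1,0.015,0.028,0,0],[1,0.028,0.055,0,0],[1,0.039,0.07,0,0],[1,0.039,0.076,0,0],[1,0.039,0.076,0,0]],
])

```text
time_s: 48.47
tcp_pos: [0.5643, 0.0465, 0.1974]
ee_rot: [[-0.998, 0.069, -0.003], [0.069, 0.998, -0.0], [0.003, -0.0, -1.0]]
wrist_force: [-0.1, -0.0, -3.6]
gripper_width: 0.157
```

play_rows([
  [[1,0,0,0,0],[1,0,0,0,0],[1,0,0,0,0]],
])

```text
time_s: 48.72
tcp_pos: [0.5642, 0.0443, 0.1988]
ee_rot: [[-0.997, 0.071, -0.001], [0.071, 0.997, -0.0], [0.001, -0.0, -1.0]]
wrist_force: [-1.1, 0.0, -3.0]
gripper_width: 0.162
```

```bash
python3 wood.py w13
python3 - <<'E'
import numpy as np,pickle
s=pickle.load(open('w13.pkl','rb'))[2];r=s["ee_rot"];print(np.degrees(np.arctan2(-r[1,0],-r[0,0])))
E
```

```text
[0.56424256 0.04426941 0.19881086] [-9.97443039e-01  7.14639760e-02  5.33183411e-04] 0.16225658924437414
[277. 331.] ((739.2628784179688, 21.850296020507812), (455.0813293457031, 27.382436752319336), 85.8736572265625)
[489. 192.] ((574.4168090820312, 306.61279296875), (87.95989227294922, 73.0552749633789), 15.615278244018555)
[279. 112.] ((471.706298828125, 47.490535736083984), (64.3910140991211, 85.06813049316406), 86.05378723144531)
[430.  54.] ((407.4480285644531, 225.50392150878906), (69.08967590332031, 87.4788589477539), 77.33119201660156)
-4.0980780689910175
```

play_rows([
  [[1,-0.02,0.001,0,0],[1,-0.05,0.002,0,0],[1,-0.075,0.003,0,0],[1,-0.092,0.003,-0.015,0],[1,-0.092,0.003,-0.04,0]],
])

```text
time_s: 49.18
tcp_pos: [0.4714, 0.0479, 0.1614]
ee_rot: [[-0.998, 0.07, 0.005], [0.07, 0.998, 0.003], [-0.005, 0.003, -1.0]]
wrist_force: [0.0, 0.6, -4.8]
gripper_width: 0.163
```

play_rows([
  [[1,0,0,-0.03,0],[1,0,0,-0.06,0],[1,0,0,-0.085,0],[1,0,0,-0.098,0],[1,0,0,-0.1,0]],
])

```text
time_s: 49.6
tcp_pos: [0.4709, 0.0469, 0.0566]
ee_rot: [[-0.997, 0.072, -0.005], [0.072, 0.997, -0.002], [0.005, -0.003, -1.0]]
wrist_force: [0.1, -1.7, -2.7]
gripper_width: 0.163
```

play_rows([
  [[1,0,0,0,0],[1,0,0,0,0],[1,0,0,0,0],[1,0,0,0,0],[1,0,0,0,0]],
])

```text
time_s: 50.02
tcp_pos: [0.4735, 0.0486, 0.0598]
ee_rot: [[-0.998, 0.07, 0.002], [0.07, 0.998, 0.001], [-0.002, 0.001, -1.0]]
wrist_force: [0.3, -0.2, -4.3]
gripper_width: 0.156
```

play_rows([
  [[1,-0.0005,-0.001,-0.004,0],[1,-0.0005,-0.001,-0.01,0],[1,-0.0005,-0.001,-0.016,0],[1,-0.0005,-0.001,-0.021,0],[1,-0.0005,-0.001,-0.024,0]],
])

```text
time_s: 50.43
tcp_pos: [0.4719, 0.0471, 0.0337]
ee_rot: [[-0.998, 0.07, -0.002], [0.07, 0.998, -0.001], [0.002, -0.001, -1.0]]
wrist_force: [0.3, -0.7, -3.5]
gripper_width: 0.16
```

play_rows([
  [[1,0,0,-0.001,0],[1,0,0,-0.002,0],[1,0,0,-0.002,0],[1,0,0,-0.002,0],[1,0,0,-0.002,0]],
])

```text
time_s: 50.85
tcp_pos: [0.4727, 0.0474, 0.033]
ee_rot: [[-0.998, 0.07, 0.001], [0.07, 0.998, 0.0], [-0.0, 0.0, -1.0]]
wrist_force: [0.1, -0.7, -3.0]
gripper_width: 0.156
```

play_rows([
  [[1,0,0,-0.0005,0],[1,0,0,-0.001,0],[1,0,0,-0.0015,0],[1,0,0,-0.0015,0],[1,0,0,-0.0015,0]],
])

```text
time_s: 51.27
tcp_pos: [0.4726, 0.0474, 0.0317]
ee_rot: [[-0.998, 0.07, 0.0], [0.07, 0.998, 0.0], [-0.0, 0.0, -1.0]]
wrist_force: [-0.6, 0.3, 2.5]
gripper_width: 0.157
```

play_rows([
  [[0,0,0,0,0],[0,0,0,0,0],[0,0,0,0,0],[0,0,0,0,0],[0,0,0,0,0]],
])

```text
time_s: 51.68
tcp_pos: [0.4726, 0.0474, 0.0313]
ee_rot: [[-0.998, 0.07, 0.0], [0.07, 0.998, 0.0], [-0.0, 0.0, -1.0]]
wrist_force: [-0.8, -0.1, 0.5]
gripper_width: 0.455
```

play_rows([
  [[0,0,0,0.01,0],[0,0,0,0.035,0],[0,0,0,0.065,0],[0,0,0,0.1,0],[0,0,0,0.13,0]],
])

```text
time_s: 52.1
tcp_pos: [0.4725, 0.0473, 0.1632]
ee_rot: [[-0.998, 0.07, 0.001], [0.07, 0.998, 0.0], [-0.001, 0.0, -1.0]]
wrist_force: [1.5, 0.9, 0.3]
gripper_width: 0.838
```

play_rows([
  [[0,0.025,0.015,0.01,0],[0,0.055,0.03,0.02,0],[0,0.085,0.045,0.03,0],[0,0.115,0.06,0.04,0],[0,0.145,0.075,0.05,0]],
])

```text
time_s: 52.52
tcp_pos: [0.6186, 0.1229, 0.2119]
ee_rot: [[-0.998, 0.07, 0.0], [0.07, 0.998, 0.0], [-0.0, 0.0, -1.0]]
wrist_force: [1.5, -0.7, 1.1]
gripper_width: 0.995
```

play_rows([
  [[0,0.025,0.015,0.01,0],[0,0.055,0.03,0.02,0],[0,0.08,0.045,0.03,0],[0,0.09,0.06,0.03,0],[0,0.09,0.06,0.03,0]],
])

```text
time_s: 52.93
tcp_pos: [0.7094, 0.1848, 0.2395]
ee_rot: [[-0.998, 0.069, -0.0], [0.069, 0.998, 0.0], [0.0, 0.0, -1.0]]
wrist_force: [-0.6, 0.5, -0.8]
gripper_width: 0.998
```

play_rows([
  [[0,0,0,0,0],[0,0,0,0,0],[0,0,0,0,0]],
])

```text
time_s: 53.18
tcp_pos: [0.7067, 0.1816, 0.2414]
ee_rot: [[-0.998, 0.07, -0.001], [0.07, 0.998, -0.0], [0.001, -0.0, -1.0]]
wrist_force: [-0.0, 0.2, 0.3]
gripper_width: 0.998
```

```bash
python3 snap.py w14 110 450 35 290
```

```text
[0.70671997 0.18161843 0.24135203] [-9.97513778e-01  7.04684853e-02  6.74951478e-04] 0.9983232070650174 [-0.02324942  0.20799088  0.26091067]
scale 2.3529411764705883
```

View pics/w14.png

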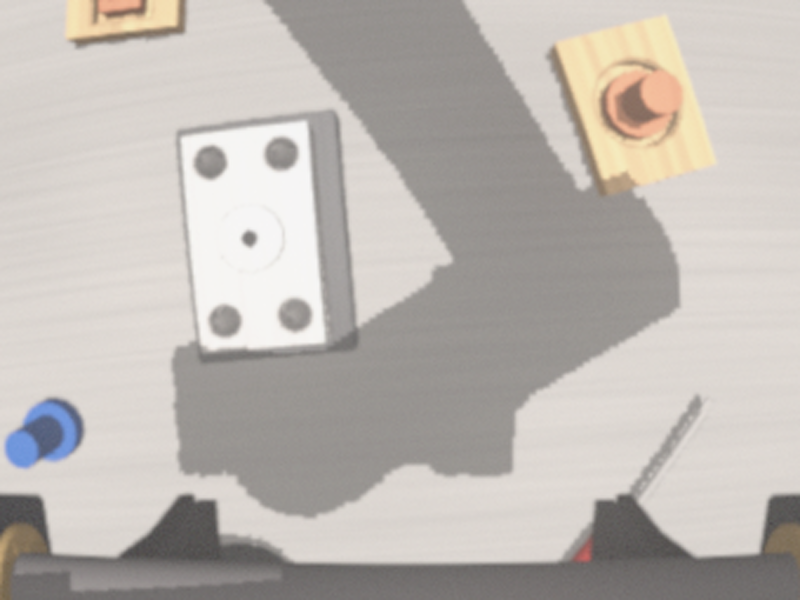

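Run:
```python
from h import *
sc=capture("scene");c=get_calibration("scene")
out=[]
for p in [(.472,.047,.03),(.407,.228,.03),(.575,.311,.03),(.635,.115,.04)]:
    u=np.round(proj("scene",p,c)[0]).astype(int);u=np.clip(u,35,[524,384])
    out.append(cv2.resize(sc[u[1]-30:u[1]+30,u[0]-35:u[0]+35],(400,300),interpolation=cv2.INTER_CUBIC))
o=np.vstack([np.hstack(out[:2]),np.hstack(out[2:])])
cv2.imwrite("pics/m3.png",cv2.convertScaleAbs(255*(o/255.)**.6))
```

```text
(no output)
```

View pics/m3.png

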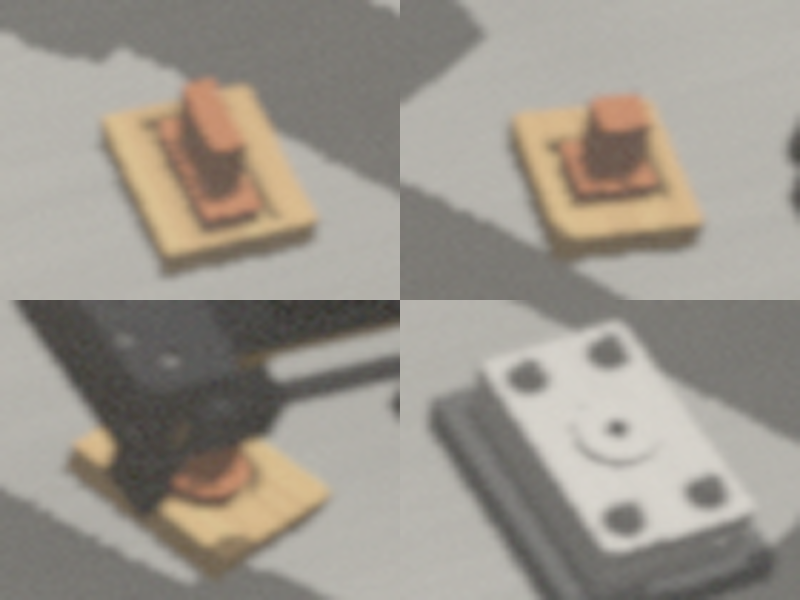

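```bash
python3 -c "
from station import *
print(sense()['time_s'],sense()['joint_velocities']);print(finish_job())"
```

```text
53.2833 [ 0.02279397  0.12849322  0.32812671  0.00277636 -0.05133095 -0.03317953]
the job is handed in; nothing more can be done
None
```

The job is done and handed in at 53.3 s of the 134 s. The frame plate and then the solid plate are lowered over the base's pillars. The round, square and oblong copper electrodes each stand in their own nest. Everything was set down gently, with under 10 N of contact each time, then released, and the arm left touching nothing.

**Last checks**
- **Heights:** the seating heights came out as calculated: frame underside at 20 mm, cover underside at 36 mm, and all three feet on the 8 mm recess floors.
- **Pictures:** the final wrist and scene pictures show the plate stack down on the base and each electrode upright in the matching recess. The gripper partly hid the round electrode in the scene picture, but the wrist picture showed it clearly. The frame under the cover was only dimly visible, so its seating rests on the height and contact force.
- **Other parts:** I did not touch the blue and turquoise parts.

**What disagreed**
- **Fingertip length:** the fingertips reach only about as far as the TCP, not 17 mm ahead of it as stated. My first two closings on the frame plate therefore passed over it without disturbing it. I then measured the tips in the wrist picture and gripped lower.
- **Camera offset:** the wrist camera read about 0.5 mm off in x, which I corrected for.
- **Picture budget:** I viewed 16 pictures, two over the budget of 14. The extra two were the final checks.

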